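# Press a bush home with a one-handed bar clamp

### The job

The ratchet bar clamp screwed to the plywood board serves as this bench's little press: a bearing block stands in the nest against its fixed jaw, with a flanged plastic bush only started in the bore. Pump the clamp's trigger against its handle, stroke by stroke, until the bush's flange is fully home against the block, and finish with a firm nip of about 18 newtons on it; feel for that as you squeeze, because the thin flange cracks at 24. Then press the release lever and slide the jaw all the way back to its rear stop, let go of everything, and leave the block standing in its nest and the other things on the bench alone.

Things in the scene. Friction and masses are not known exactly. Their poses are not given: they have to be found in the camera images.
- jig: Fixed plywood board 155 x 380 x 12 mm with the clamp lying flat on it. Origin: centre of its underside, on the bench. z up; y along the clamp's steel bar towards the fixed jaw; x from handle side to jaw side. Bar 20 mm wide, 7 mm thick, at x = -55 mm, axis at z = 34 mm. Fixed jaw: x -78 to 34, y 130 to 160, 54 mm high; its rubber facing ends at y = 120. Tail saddle y -153 to -179, 40 mm high.
- head (a joint): Sliding head on the toothed bar, m: 0 at its rear stop, growing towards the fixed jaw (jig +y) to 0.085. Black housing round the bar (jig x -75 to -25, 104 mm long, top at z = 51 mm) with the jaw arm on its +x side and the handle on its -x side. Friction 3 N. Pushes forwards freely; a holding pawl (5.4 mm teeth) locks it backwards unless the release lever is pressed.
- trigger (a joint): Trigger, rad: 0 let go (spring-returned, 1.5 to 3 N at the finger), 0.225 squeezed fully towards the handle (jig -y). Past about 0.06 to 0.12 its pawl drives the head forward, up to 8 mm; let go, the head falls back to the last tooth, so a full squeeze gains 5.4 mm. Squeezed against the handle with F it makes a jaw force of about 1.9 x (F - 3.5 N); 1 mm of squeeze moves the jaw about 0.4 mm.
- release (a joint): Release lever, rad: let go it rests between -0.03 and 0.1 (pawl in or on the teeth), 0.22 pressed to its stop. Pressed backwards (jig -y), away from the fixed jaw; the pawl is clear of the teeth beyond 0.14. Spring 2 N at the tab; with the clamp loaded it takes up to 10 N to break free. Pushing on past its stop slides the whole head back.
- handle_back (a point): Middle of the handle's rear (-y) side, 85 mm to the -x side of the bar's axis, 34 mm above the bench. Black handle, 26 mm thick in y, 30 mm high, its free end 128 mm from the bar's axis. Only bare bench lies under handle and trigger.
- trigger_front (a point): Middle of the trigger's front (+y) side, 85 mm to the -x side of the bar's axis, 34 mm above the bench, 107 mm from its hinge. Black lever 14 mm thick in y, 26 mm high, in front of the handle; free end 108 mm from the bar's axis. Let go, it is 66 mm from handle_back; fully squeezed 42 mm. Pushing it alone, without the handle, gives about half the jaw force.
- release_tab (a point): Middle of the front (+y) face of the release lever's tab, 40 mm to the -x side of the bar's axis, 34 mm above the bench. Dark steel plate 7 mm thick in y, 24 mm high (top at z = 46 mm), from 21 to 57 mm off the bar's axis, 25 mm in front of the trigger. The space in front of it is free.
- pad: The moving jaw's rubber pad, 38 mm wide, 32 mm high. Origin: centre of its face, which looks to jig +y. Springy: it gives 1 mm for each 15 N, so the head moves on a little after the flange is home. A nip of 13 to 24 N is right; above 24 N the flange cracks.
- block: Loose grey plastic bearing block: foot 60 (x) x 22 (y) x 12 mm, upper part 44 mm wide, 40 mm high in all. Origin: centre of its underside, on the board. Stands between two low battens, its back within 4 mm of the fixed jaw's facing; axes nearly parallel to the jig's. Bore along y, 22 mm above its underside.
- flange_face (a point): Centre of the bush's flange face, looking to jig -y at the pad. White plastic flange 32 mm across, 4 mm thick, on a 22 mm sleeve, a tight fit in the block (slides at 6 N). It starts 7 to 10 mm out; when home its face is at y = -15 mm in the block's frame.
- spare_bush: Bystander: a second flanged bush standing on its flange on the board, 32 mm across, 22 mm high. Origin: centre of its underside.
- socket: Bystander: a steel socket standing on the board, 24 mm across, 38 mm high. Origin: centre of its underside.
- driver: Bystander: a screwdriver lying on the bench. Origin: under its middle.
- spanner: Bystander: a steel spanner lying on the bench. Origin: under its middle.
- oil_can: Bystander: a grey oil can, 56 mm across, 150 mm high. Origin: centre of its underside.
- screw_jar: Bystander: a squat glass jar, 64 mm across, 75 mm high. Origin: centre of its underside.
- caster: Bystander: a small caster on its wheel, plate 50 x 44 mm on top, 63 mm high. Origin: under the wheel.

How it is judged:
On the way, in this order (a step that is already met when the one before it is completed fails the run):
1. the trigger is squeezed (over 0.1 rad) (value of joint trigger above 0.1 rad).
2. the flange is home on the block (within 1.5 mm) and nipped by the squeezed trigger with 13 N or more (y of flange_face in the frame of block above -0.0165 m and contact force between pad and block above 13 N and value of joint trigger above 0.05 rad), for 0.1 s.
3. the release lever is held pressed while the jaw slides back (value of joint release above 0.12 rad and value of joint head below 0.045 m).
At the end, for the whole second after the job is handed in: The head is at its rear stop (within 4 mm), trigger and release lever let go (below 0.04 and 0.11 rad), the flange home on the block within 1.5 mm, and the block upright (within 0.1 rad) and at rest in its nest against the fixed jaw (within 9 mm of it) (value of joint head below 0.004 m and value of joint trigger below 0.04 rad and value of joint release below 0.11 rad and y of flange_face in the frame of block above -0.0165 m and y of block in the frame of jig above 0.1 m and z of block in the frame of jig below 0.015 m and angle between block's own z axis and vertical below 0.1 rad and linear speed of block below 0.02 m/s); the robot touches nothing.
It fails at once if the pad squeezes the bush with more than 24 N (the flange cracks) (contact force between pad and block above 24 N).
It fails at once if one of the other loose things on the bench is moved by more than 20 mm (distance of any of spare_bush, socket, driver, spanner, oil_can, screw_jar, caster from where it was at the start of the episode above 0.02 m).
It also fails if it takes over 72 s, if anything falls off the work surface, if the arm or the gripper's body presses on something with over 40 N, if the wrist force passes 120 N, or if a joint passes its speed limit or range.

### The arm

A 7-joint arm with a two-finger parallel gripper is mounted at the origin on the work surface. World frame = base frame: x ahead of the robot, y to its left, z up, the work surface at z = 0. Lengths are in m, angles in rad, forces in N, time in s.
With the tool pointing down it reaches from about 0.425 to 0.925 m from the base axis. Payload 6.8 kg.
Tool frame: the origin (TCP) lies midway between the tips of the shut fingers; the grasp point (between the pads) lies 19 mm behind it; z points along the fingers, x is the direction in which the jaws open and shut, and the axes are right-handed (so a half turn about z gives the same grasp; the last joint's range is limited). The gripper opens to 85 mm and grips with 20 to 120 N. Pads are 22 mm wide; open, the fingers measure 114 mm over their backs; the gripper's body (76 mm by 85 mm) begins 54 mm behind the grasp point. The pads swing forward as they close: fully open they stand 13 mm farther back than shut.
Start: joints at [1.222, 0.477, 0.022, 1.555, -0.011, 1.109, -0.083], TCP at [0.161, -0.656, 0.231] pointing down, gripper open.
Joint ranges: [-2.96, 2.96], [-0.34, 2.1], [-1.41, 1.46], [0.24, 2.44], [-1.37, 4.51], [0.17, 1.92], [-2.96, 2.96]. Speed limits (rad/s): [2.39, 2.39, 3.14, 3.14, 3.14, 3.14, 3.14].

### API

Orientations are given as a unit quaternion [w, x, y, z].
In Python, from station import * gives the robot as it stands.
- The arm moves only by the shell command python3 -m handwheel 'ROWS' [FORCE]. ROWS is JSON, a list of rows, each an object of numbers: "grip": the finger opening in cm, from 0 to 8.54; "tx", "ty", "tz": the shift along the tool's x, y, z in cm; "yaw": the turn about the tool's z in degrees. In form: [{"grip": .., "tx": .., "ty": .., "tz": .., "yaw": ..}, ...]. A call has 1 to 5 rows; each row shifts and turns the commanded pose from where the row before left it, along the tool's axes as they then stand; what a row does not reach is not made up. A row lasts 1/10 s, in which the tool goes at most 50 mm and 8.59 degrees, less where a joint would pass 70% of its speed; a pose out of reach is approached as far as the arm can. A call is refused whole if a number of a shift passes 5 or a number of a turn 8.59, either way. A call with a gripper value outside its range is refused whole. The fingers move at their own pace and stop on an object; FORCE is the grip in N (left out, the last holds). Time passes only in rows, so rows that do not move let the fingers close. It gives the time, the measured TCP pose, the force and the opening at its end, in the units of the state.
- get_obs(): the state, without advancing time (a new reading comes with each control period).
- read_camera(name): name is "side" or "top" or "wrist"; returns a dict with "image" (480x640x3 uint8, blue, green, red), "intrinsics" (3x3 intrinsics, pixels), "position" and "attitude" of the camera in the world; the wrist camera has in their place "hand_eye" (4x4, takes a point from camera to tool coordinates, whose origin is the TCP and whose axes are the tool frame's). Camera axes: x right, y down, z forward; pixel columns grow to the right and rows downward; lengths in m; the calibration is good to about 2 mm. The wrist camera is an equidistant fisheye: a pixel r from the principal point sees the ray r / f radians off the axis. A picture is of the moment at which its call begins: read the wrist's pose just before it. There is no depth.
- hand_in(): hands the job in, once; it reports no verdict.
The state is a dict: "t": time; "q": joint angles; "joint_vel": joint speeds; "joint_torque": joint torques, N m; "eef_pos": TCP position; "tool_rot": TCP orientation; "contact_force": force on the tool from outside, world axes, zero at the start; "torque": the same for the moment, N m; "gripper_width": opening from 0.0 (shut) to 1.0 (fully open).
Only numpy, scipy, OpenCV 4.12 (cv2) and the standard library are available. Lean on these libraries where they do the work, as an engineer would, in place of code of your own. Each camera call takes 0.05 s, during which the arm holds its last target. There are 200 camera calls.

## Working session

There is one attempt and no reset: what is moved stays moved. The work goes in short steps, Python scripts to look and compute and a shell command to move; the robot and the scene stay as the last step left them, time stands still between calls to the robot, and variables do not carry over. Pictures are saved under pics/ and viewed, about 8 in all and at most 12, crops included, and the job is handed in when it is done.

```bash
mkdir -p pics; ls; python3 - <<'E'
from station import *
import cv2
o=get_obs();print({k:(v if not hasattr(v,'tolist') else v.tolist()) for k,v in o.items()})
for n in("top","side"):
    c=read_camera(n);cv2.imwrite(f"pics/{n}0.png",c["image"]);print(n,c["intrinsics"],c["position"],c["attitude"])
c=read_camera("wrist");print(c["intrinsics"],c["hand_eye"])
E
```

```text
pics
{'t': 0.0, 'q': [1.2219023533621478, 0.4778035086959003, 0.022374458029622395, 1.5564517144748227, -0.011511253027290873, 1.109314327430282, -0.08311373064945035], 'joint_vel': [0.00045469043887564183, -0.0002845699026638739, -0.0019104779891649865, -0.0003100005041886979, -0.00020613113690424716, -0.0008185881968621652, 0.0006759409569397062], 'joint_torque': [-0.0006519092858070508, -59.64556574821472, 1.6078126430511475, -28.12000572681427, 0.01246172992978245, 0.009371394698973745, -7.0947459107628674e-06], 'eef_pos': [0.16079460151301847, -0.6549536227423607, 0.23032400370735018], 'tool_rot': [-0.0005120043572932353, 0.7869070834758913, -0.6170708127494959, -0.0007693371700776639], 'contact_force': [-0.8189019280574898, -1.2278630323962014, -0.21954230684068107], 'torque': [-0.03881007954332059, -0.023088014723501433, -0.012868698293849835], 'gripper_width': 0.9994992391925922}
top [[441.22019279   0.         321.54177625]
 [  0.         441.22019279 232.57858885]
 [  0.           0.           1.        ]] [0.41446633 0.01923394 1.24802719] [-0.04580874  0.7086111  -0.70249333  0.04769675]
side [[455.2174223    0.         314.36106807]
 [  0.         455.2174223  242.89926272]
 [  0.           0.           1.        ]] [ 0.43006103 -0.90023291  0.72219053] [-0.45861485  0.88328561 -0.09099501  0.03462441]
[[371.64829954   0.         323.61824974]
 [  0.         371.64829954 238.15292262]
 [  0.           0.           1.        ]] [[ 9.99999924e-01 -1.41112574e-04  3.63196260e-04 -1.10544301e-03]
 [ 1.70450276e-05  9.47067849e-01  3.21033471e-01 -8.13937747e-02]
 [-3.89273360e-04 -3.21033441e-01  9.47067779e-01 -1.43481320e-01]
 [ 0.00000000e+00  0.00000000e+00  0.00000000e+00  1.00000000e+00]]
```

View pics/top0.png

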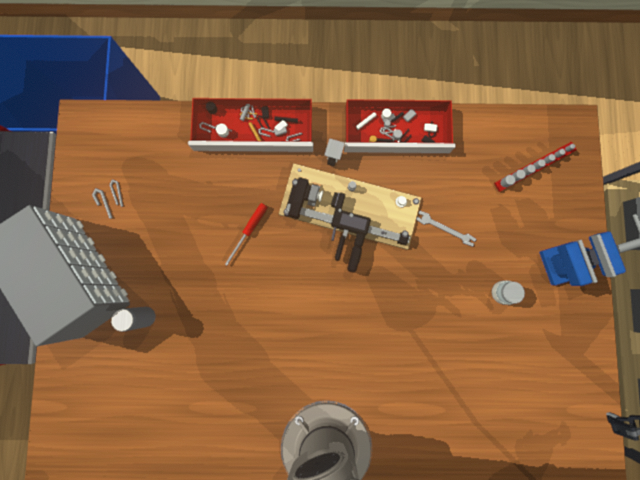

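View pics/side0.png

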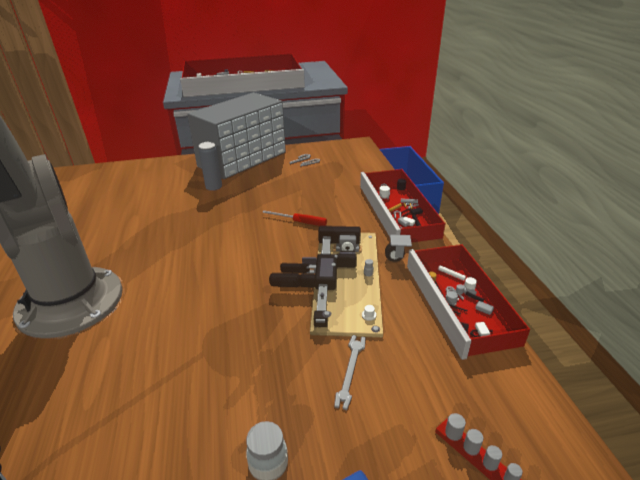

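Top view: the board has its corners near (293,165), (422,197), (410,248) and (279,213). The fixed jaw is at the left (297,198), and the handle (356,250) and trigger (341,243) point down, towards the robot. The side view agrees.

```bash
cat > h.py <<'E'
from station import *
import cv2, numpy as np
from scipy.spatial.transform import Rotation as R
def rot(q): return R.from_quat([q[1],q[2],q[3],q[0]]).as_matrix()
def cast(c,uv,z):
    K=c["intrinsics"];d=rot(c["attitude"])@np.linalg.solve(K,[uv[0],uv[1],1]);p=np.array(c["position"]);return p+d*(z-p[2])/d[2]
def proj(c,P):
    v=c["intrinsics"]@(rot(c["attitude"]).T@(np.array(P)-c["position"]));return v[:2]/v[2]
def wcast(c,o,uv,z):
    K=c["intrinsics"];x=np.array([uv[0]-K[0,2],uv[1]-K[1,2]])/K[0,0];r=np.linalg.norm(x)
    H=np.array(c["hand_eye"]);T=rot(o["tool_rot"]);d=T@H[:3,:3]@np.array([*(np.sin(r)*x/max(r,1e-9)),np.cos(r)])
    p=T@H[:3,3]+o["eef_pos"];return p+d*(z-p[2])/d[2]
def wproj(c,o,P):
    H=np.array(c["hand_eye"]);v=H[:3,:3].T@(rot(o["tool_rot"]).T@(np.array(P)-o["eef_pos"])-H[:3,3])
    n=np.hypot(v[0],v[1]);r=np.arctan2(n,v[2])*c["intrinsics"][0,0];return c["intrinsics"][:2,2]+r*v[:2]/n
E
python3 - <<'E'
from h import *
for n in("top","side"):
    c=read_camera(n);im=c["image"];hsv=cv2.cvtColor(im,cv2.COLOR_BGR2HSV)
    m=cv2.inRange(hsv,(18,60,150),(32,200,255))
    roi=np.zeros_like(m)
    if n=="top": roi[155:260,270:430]=255
    else: roi[225:345,300:390]=255
    m=cv2.morphologyEx(m&roi,cv2.MORPH_OPEN,np.ones((2,2)))
    pts=cv2.findNonZero(m);h=cv2.convexHull(pts)
    for e in range(2,15):
        a=cv2.approxPolyDP(h,e,True)
        if len(a)<=4:break
    rect=cv2.boxPoints(cv2.minAreaRect(pts))
    print(n,len(pts),a.reshape(-1,2).tolist(),rect.tolist())
    for p in a.reshape(-1,2):print(p,cast(c,p,.012).round(4))
    cv2.imwrite(f"pics/{n}crop.png",np.hstack([cv2.resize(x[155:275,270:430] if n=="top" else x[220:345,260:390],None,fx=4 if n=="top" else 3,fy=4 if n=="top" else 3,interpolation=cv2.INTER_CUBIC) for x in([im])]))
E
```

```text
top 3740 [[421, 198], [408, 249], [280, 215], [294, 165]] [[279.24542236328125, 214.79638671875], [293.11932373046875, 163.38140869140625], [422.5518798828125, 198.30767822265625], [408.677978515625, 249.72265625]]
[421 198] [ 0.6812 -0.2668  0.012 ]
[408 249] [ 0.5346 -0.2271  0.012 ]
[280 215] [0.6283 0.135  0.012 ]
[294 165] [0.7749 0.0977 0.012 ]
side 3174 [[311, 331], [332, 253], [375, 234], [383, 334]] [[311.0, 234.0], [383.0, 234.0], [383.0, 334.0], [311.0, 334.0]]
[311 331] [ 0.5387 -0.2272  0.012 ]
[332 253] [0.6443 0.034  0.012 ]
[375 234] [0.7799 0.0936 0.012 ]
[383 334] [ 0.6848 -0.2679  0.012 ]
```

View pics/topcrop.png

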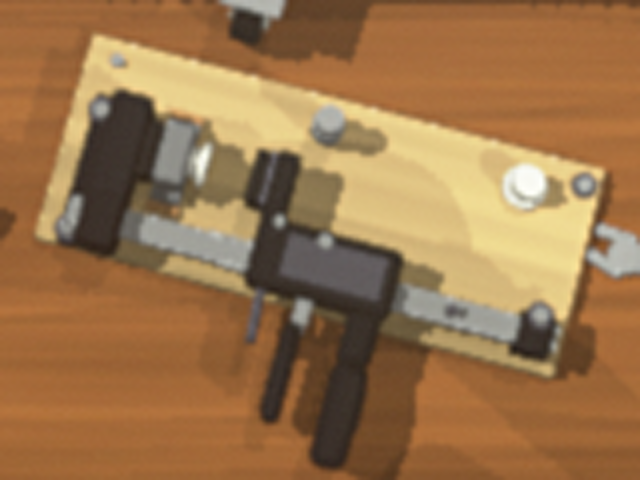

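Crop (4x, offset 270,155): the handle is at about (338,415), the trigger at (280,370) and the release tab at (255,316). The pad face is at about (250,180), and the white flange face at (208,162). Next I convert these to jig coordinates.

```bash
cat >> h.py <<'E'
JC=np.array([.656,-.0655,0]);TH=np.radians(-14.45)
XJ=np.array([np.cos(TH),np.sin(TH),0]);YJ=np.array([-np.sin(TH),np.cos(TH),0])
def tojig(p): d=np.array(p)-JC;return np.array([d@XJ,d@YJ,d[2]])
def fromjig(x,y,z=0): return JC+XJ*x+YJ*y+[0,0,z]
E
python3 - <<'E'
from h import *
c=read_camera("top");mm=lambda p:(tojig(p)*1e3).round(1)
for n,u,v,z in[("handle end",328,466,.049),("handle mid",340,410,.049),("trig end",268,419,.047),("trig mid",281,365,.047),("tab",252,335,.046),("tab2",258,297,.046),("pad face",250,180,.054),("flange",208,162,.034),("jawfacing",147,150,.054),("saddle",535,340,.04),("socket",328,122,.038),("bar tail",420,303,.038)]:
    print(n,mm(cast(c,(270+u/4-.4,155+v/4-.4),z)))
o=get_obs();print(o["t"],o["eef_pos"],mm(o["eef_pos"]))
s=read_camera("side");im=s["image"][215:345,250:400];cv2.imwrite("pics/s2.png",cv2.resize(im,None,fx=4,fy=4,interpolation=cv2.INTER_CUBIC))
E
```

```text
handle end [-180.6  -46.7   49. ]
handle mid [-141.7  -45.1   49. ]
trig end [-160.1    0.6   47. ]
trig mid [-122.     1.4   47. ]
tab [-107.1   25.8   46. ]
tab2 [-80.5  28.5  46. ]
pad face [-4.3 54.5 54. ]
flange [ 4.7 86.8 34. ]
jawfacing [ -2.3 128.6  54. ]
saddle [ -59.3 -163.6   40. ]
socket [53.3 12.6 38. ]
bar tail [-54.5 -80.9  38. ]
0.3 [ 0.16092176 -0.65538147  0.23098099] [-332.2 -694.8  231. ]
```

View pics/s2.png

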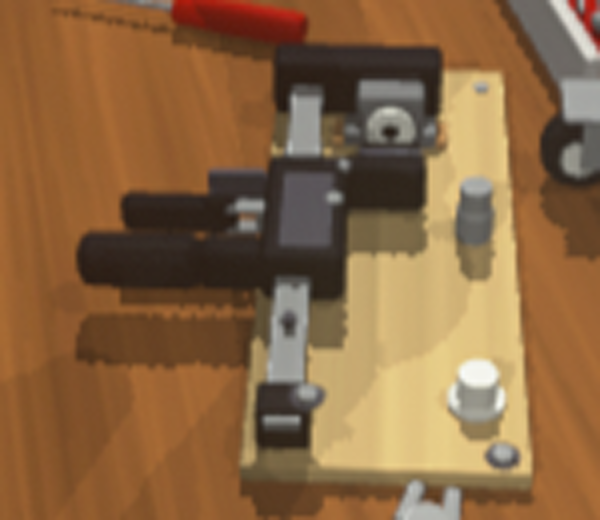

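Everything agrees with the given sizes: trigger front at jig y≈8, handle back ≈-58, tab front ≈30, and about 32 mm from pad to flange. Next I shut the fingers, turn 28.2° so that tool +x points along jig -y, and travel over.

```bash
python3 -m handwheel '[{"grip":0,"yaw":7.05},{"yaw":7.05},{"yaw":7.05},{"yaw":7.05},{"yaw":0}]' 20
python3 -m handwheel '[{"tx":-4.5,"ty":-1.2},{"tx":-4.5,"ty":-1.2},{"tx":-4.5,"ty":-1.2},{"tx":-4.5,"ty":-1.2},{"tx":-4.5,"ty":-1.2}]'
python3 -m handwheel '[{"tx":-4.5,"ty":-1.2},{"tx":-4.5,"ty":-1.2},{"tx":-4.5,"ty":-1.2},{"tx":-4.5,"ty":-1.2},{"tx":-4.5,"ty":-1.2}]'
python3 -m handwheel '[{"tx":-4.5,"ty":-1.2},{"tx":-4.5,"ty":-1.2},{"tx":-4.5,"ty":-1.2},{"tx":-4.5,"ty":-1.2},{"tx":-4.5,"ty":-1.2}]'
cat > st.py <<'E'
from h import *
o=get_obs();T=rot(o["tool_rot"]);f=np.array(o["contact_force"])
print("t",o["t"],"jig mm",(tojig(o["eef_pos"])*1e3).round(1),"toolx in jig",(T[:,0]@XJ).round(3),(T[:,0]@YJ).round(3),"z",T[:,2].round(3),"F jig x,y,z",(f@XJ).round(2),(f@YJ).round(2),f[2].round(2),"w",round(o["gripper_width"],3),"q",np.round(o["q"],2))
E
python3 st.py
```

```text
t 0.35 jig mm [-332.2 -694.8  231.1] toolx in jig 0.473 -0.881 z [-0.  0. -1.] F jig x,y,z 0.27 -0.37 0.33 w 1.001 q [ 1.22  0.48  0.02  1.56 -0.01  1.11 -0.08]invalid input
invalid input
invalid input
invalid input
```

The rows were refused as invalid, probably because each row must carry every key.

```bash
python3 -m handwheel '[{"grip":0,"tx":0,"ty":0,"tz":0,"yaw":7.05},{"grip":0,"tx":0,"ty":0,"tz":0,"yaw":7.05},{"grip":0,"tx":0,"ty":0,"tz":0,"yaw":7.05},{"grip":0,"tx":0,"ty":0,"tz":0,"yaw":7.05},{"grip":0,"tx":0,"ty":0,"tz":0,"yaw":0}]' 20
python3 st.py
```

```text
t: 0.85
eef_pos: [0.1611, -0.6555, 0.2313]
tool_rot: [-0.0, -0.613, 0.79, 0.0]
contact_force: [-0.9, 0.4, -0.5]
gripper_width: 0.145
t 0.85 jig mm [-332.  -694.8  231.3] toolx in jig -0.0 -1.0 z [-0.  0. -1.] F jig x,y,z -1.0 0.12 -0.5 w 0.145 q [ 1.15  0.48  0.13  1.56 -0.07  1.11 -0.53]
```

```bash
python3 -m handwheel '[{"grip":0,"tx":-4.5,"ty":-1.2,"tz":0,"yaw":0},{"grip":0,"tx":-4.5,"ty":-1.2,"tz":0,"yaw":0},{"grip":0,"tx":-4.5,"ty":-1.2,"tz":0,"yaw":0},{"grip":0,"tx":-4.5,"ty":-1.2,"tz":0,"yaw":0},{"grip":0,"tx":-4.5,"ty":-1.2,"tz":0,"yaw":0}]'
python3 -m handwheel '[{"grip":0,"tx":-4.5,"ty":-1.2,"tz":0,"yaw":0},{"grip":0,"tx":-4.5,"ty":-1.2,"tz":0,"yaw":0},{"grip":0,"tx":-4.5,"ty":-1.2,"tz":0,"yaw":0},{"grip":0,"tx":-4.5,"ty":-1.2,"tz":0,"yaw":0},{"grip":0,"tx":-4.5,"ty":-1.2,"tz":0,"yaw":0}]'
python3 -m handwheel '[{"grip":0,"tx":-4.5,"ty":-1.2,"tz":0,"yaw":0},{"grip":0,"tx":-4.5,"ty":-1.2,"tz":0,"yaw":0},{"grip":0,"tx":-4.5,"ty":-1.2,"tz":0,"yaw":0},{"grip":0,"tx":-4.5,"ty":-1.2,"tz":0,"yaw":0},{"grip":0,"tx":0,"ty":0,"tz":0,"yaw":0}]'
python3 st.py
```

```text
t: 1.35
eef_pos: [0.2758, -0.4509, 0.2315]
tool_rot: [-0.0, -0.614, 0.789, -0.0]
contact_force: [1.9, -0.8, 0.9]
gripper_width: -0.004
t: 1.85
eef_pos: [0.3899, -0.2479, 0.2317]
tool_rot: [0.0, -0.614, 0.789, -0.001]
contact_force: [0.7, -0.0, 0.5]
gripper_width: 0.003
t: 2.35
eef_pos: [0.4834, -0.0804, 0.232]
tool_rot: [0.002, -0.618, 0.786, 0.0]
contact_force: [-0.9, -0.8, 1.1]
gripper_width: -0.0
t 2.35 jig mm [-163.4  -57.5  232. ] toolx in jig 0.014 -1.0 z [ 0.003  0.003 -1.   ] F jig x,y,z -0.7 -1.01 1.13 w -0.0 q [ 0.29  0.19 -0.28  1.97  0.06  0.99 -1.83]
```

```bash
python3 -m handwheel '[{"grip":0,"tx":-3.5,"ty":-0.8,"tz":3,"yaw":0},{"grip":0,"tx":-3.5,"ty":-0.8,"tz":3,"yaw":0},{"grip":0,"tx":-2.2,"ty":-0.7,"tz":3,"yaw":0},{"grip":0,"tx":0,"ty":0,"tz":0,"yaw":0},{"grip":0,"tx":0,"ty":0,"tz":0,"yaw":0}]'
python3 st.py; python3 - <<'E'
from h import *
o=get_obs();c=read_camera("wrist");im=c["image"].copy()
for n,p in dict(trig=(-140,8,34),trigtop=(-140,8,47),hb=(-140,-58,34),tab=(-95,30,34),tabtop=(-95,30,46),tgt=(-140,35,16)).items():
    u=wproj(c,o,fromjig(*np.array(p)/1e3));cv2.drawMarker(im,tuple(u.astype(int).tolist()),(0,255,0) if n!="tgt" else (255,0,255),0,12,1);print(n,u.round())
cv2.imwrite("pics/w1.png",im)
E
```

```text
t: 2.85
eef_pos: [0.5251, -0.0041, 0.1409]
tool_rot: [-0.001, -0.614, 0.789, 0.0]
contact_force: [0.3, -0.0, 0.6]
gripper_width: 0.002
t 2.85 jig mm [-142.1   26.8  140.9] toolx in jig 0.004 -1.0 z [-0.002 -0.    -1.   ] F jig x,y,z 0.3 0.04 0.6 w 0.002 q [ 0.14  0.36 -0.3   1.98  0.14  0.82 -2.06]
trig [351. 230.]
trigtop [352. 236.]
hb [440. 231.]
tab [320. 167.]
tabtop [319. 169.]
tgt [313. 223.]
```

View pics/w1.png

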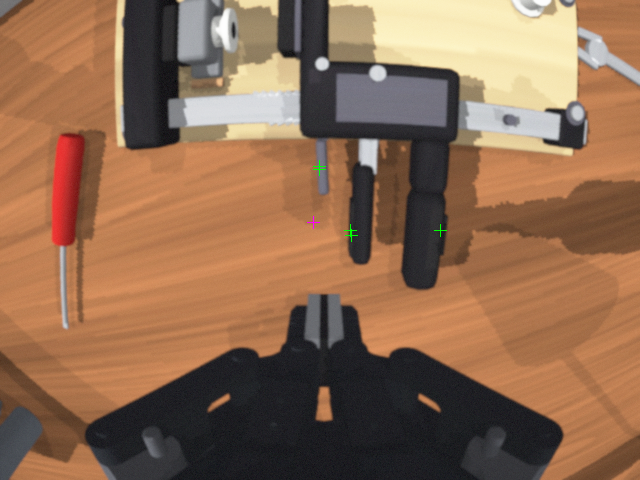

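The wrist view matches: the trigger's front edge (351,230), the tab (320,167) and the handle back (440,231) all lie on my markers, and the target spot (313,223) is bare bench. Descend, then push slowly for the first contact.

```bash
python3 -m handwheel '[{"grip":0,"tx":-0.8,"ty":-0.2,"tz":4,"yaw":0},{"grip":0,"tx":0,"ty":0,"tz":4,"yaw":0},{"grip":0,"tx":0,"ty":0,"tz":3,"yaw":0},{"grip":0,"tx":0,"ty":0,"tz":1.4,"yaw":0},{"grip":0,"tx":0,"ty":0,"tz":0,"yaw":0}]'
python3 st.py
for i in 1 2 3 ; do python3 -m handwheel '[{"grip":0,"tx":0.4,"ty":0,"tz":0,"yaw":0},{"grip":0,"tx":0.4,"ty":0,"tz":0,"yaw":0}]' >/dev/null; python3 st.py; done
```

```text
t: 3.4
eef_pos: [0.5289, 0.0022, 0.0169]
tool_rot: [-0.001, -0.612, 0.79, 0.0]
contact_force: [0.5, -0.8, 1.5]
gripper_width: -0.0
t 3.4 jig mm [-140.    33.9   16.9] toolx in jig -0.0 -1.0 z [-0.002 -0.001 -1.   ] F jig x,y,z 0.67 -0.68 1.51 w -0.0 q [ 0.07  0.56 -0.25  2.04  0.24  0.57 -2.16]
t 3.6 jig mm [-138.2   27.1   19.2] toolx in jig 0.001 -1.0 z [ 0.003 -0.    -1.   ] F jig x,y,z -0.6 -0.32 0.52 w -0.002 q [ 0.09  0.55 -0.25  2.04  0.24  0.57 -2.15]
t 3.8 jig mm [-138.9   19.1   18.4] toolx in jig 0.001 -1.0 z [ 0.002  0.    -1.   ] F jig x,y,z 0.08 2.36 1.42 w 0.001 q [ 0.1   0.55 -0.25  2.05  0.24  0.57 -2.14]
t 4.0 jig mm [-139.4   11.5   17.7] toolx in jig 0.001 -1.0 z [ 0.001  0.001 -1.   ] F jig x,y,z -0.12 2.37 1.19 w 0.003 q [ 0.12  0.55 -0.25  2.05  0.24  0.56 -2.12]
```

```bash

for i in 1 2 3 4; do python3 -m handwheel '[{"grip":0,"tx":0.2,"ty":0,"tz":0,"yaw":0}]' >/dev/null; python3 st.py | cut -c1-120; done
```

```text
t 4.1 jig mm [-139.5    9.2   17.5] toolx in jig 0.001 -1.0 z [ 0.001  0.    -1.   ] F jig x,y,z -0.56 2.01 2.36 w -0.00
t 4.2 jig mm [-139.5    7.4   17.4] toolx in jig 0.001 -1.0 z [ 0.001  0.    -1.   ] F jig x,y,z -0.16 2.82 1.63 w 0.003
t 4.3 jig mm [-139.5    5.8   17.4] toolx in jig 0.001 -1.0 z [ 0.001  0.001 -1.   ] F jig x,y,z -0.51 5.12 2.87 w -0.00
t 4.4 jig mm [-139.5    4.7   17.5] toolx in jig 0.002 -1.0 z [ 0.001  0.002 -1.   ] F jig x,y,z -0.9 7.1 2.03 w 0.001 q
```

```bash

for i in 1 2 3 4 5; do python3 -m handwheel '[{"grip":0,"tx":0.2,"ty":0,"tz":0,"yaw":0}]' >/dev/null; python3 st.py | cut -c1-120; done
python3 - <<'E'
from h import *
c=read_camera("top");cv2.imwrite("pics/t3.png",cv2.resize(c["image"][155:275,270:430],None,fx=4,fy=4,interpolation=cv2.INTER_CUBIC))
E
```

```text
t 4.5 jig mm [-139.6    3.5   17.5] toolx in jig 0.003 -1.0 z [ 0.001  0.002 -1.   ] F jig x,y,z -1.3 9.3 1.83 w 0.003 q
t 4.6 jig mm [-139.5    2.4   17.5] toolx in jig 0.003 -1.0 z [ 0.002  0.003 -1.   ] F jig x,y,z -2.01 11.33 1.44 w 0.00
t 4.7 jig mm [-139.5    1.1   17.6] toolx in jig 0.004 -1.0 z [ 0.003  0.004 -1.   ] F jig x,y,z -0.87 12.24 0.32 w -0.0
t 4.8 jig mm [-139.2   -0.2   17.6] toolx in jig 0.005 -1.0 z [ 0.003  0.005 -1.   ] F jig x,y,z -0.73 16.04 0.44 w 0.00
t 4.9 jig mm [-139.3   -0.6   17.7] toolx in jig 0.006 -1.0 z [ 0.004  0.006 -1.   ] F jig x,y,z -0.59 19.53 0.51 w -0.0
```

View pics/t3.png

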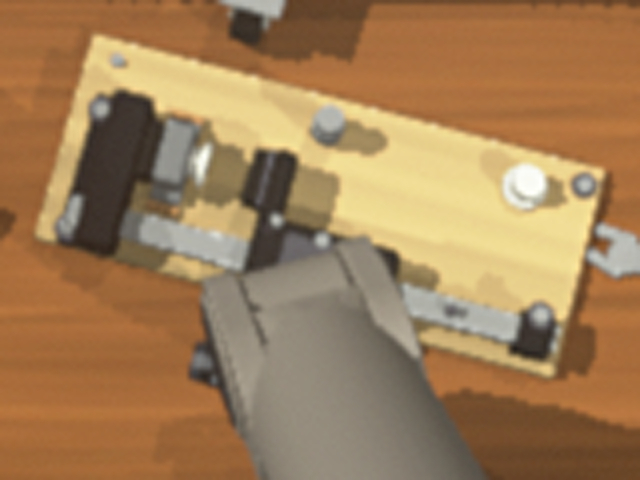

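The pad edge shifted from about 250 to 244 in the crop. I'll let go and measure the head's travel by image correlation.

```bash
cat > hd.py <<'E'
from h import *
# head travel along jig y (mm) against the first top view, by matching the jaw-arm patch
c=read_camera("top");g=lambda i:cv2.resize(cv2.cvtColor(i,cv2.COLOR_BGR2GRAY)[150:280,260:440],None,fx=8,fy=8,interpolation=cv2.INTER_CUBIC)
a=g(cv2.imread("pics/top0.png"));b=g(c["image"])
x0,y0,x1,y1=[8*v for v in(330-260,190-150,347-260,209-150)]
r=cv2.matchTemplate(b[:,:],a[y0:y1,x0:x1],cv2.TM_CCOEFF_NORMED);_,s,_,l=cv2.minMaxLoc(r)
p=cast(c,(338,200),.05);q=cast(c,(338+(l[0]-x0)/8,200+(l[1]-y0)/8),.05)
print("head moved jig x,y mm",((tojig(q)-tojig(p))*1e3).round(1)[:2],"score",round(s,3))
E
python3 hd.py
python3 -m handwheel '[{"grip":0,"tx":-1,"ty":0,"tz":0,"yaw":0},{"grip":0,"tx":-1,"ty":0,"tz":0,"yaw":0},{"grip":0,"tx":-1,"ty":0,"tz":0,"yaw":0},{"grip":0,"tx":0,"ty":0,"tz":0,"yaw":0}]' >/dev/null; python3 st.py;python3 hd.py
```

```text
head moved jig x,y mm [0.1 2.2] score 0.985
t 5.4 jig mm [-140.    24.1   17.1] toolx in jig 0.002 -1.0 z [-0.001 -0.    -1.   ] F jig x,y,z 0.5 0.04 -0.97 w 0.002 q [ 0.09  0.56 -0.25  2.04  0.24  0.57 -2.15]
head moved jig x,y mm [0.1 2.2] score 0.986
```

The push alone moved the head only about 2 mm even at 19 N. For the free strokes I'll straddle handle and trigger and squeeze between the two fingers.

```bash
python3 -m handwheel '[{"grip":0,"tx":0,"ty":0,"tz":-4.5,"yaw":0},{"grip":8.54,"tx":0,"ty":0,"tz":-3,"yaw":0},{"grip":8.54,"tx":2.3,"ty":0,"tz":0,"yaw":0},{"grip":8.54,"tx":2.4,"ty":0,"tz":0,"yaw":0},{"grip":8.54,"tx":0,"ty":0,"tz":0,"yaw":0}]' 20 
python3 -m handwheel '[{"grip":8.54,"tx":0,"ty":0,"tz":0,"yaw":0},{"grip":8.54,"tx":0,"ty":0,"tz":0,"yaw":0}]'; python3 st.py;python3 - <<'E'
from h import *
c=read_camera("wrist");cv2.imwrite("pics/w2.png",c["image"])
E
```

```text
t: 5.95
eef_pos: [0.5129, -0.0588, 0.092]
tool_rot: [-0.002, -0.61, 0.792, -0.001]
contact_force: [0.1, 0.2, 0.1]
gripper_width: 0.684
t: 6.15
eef_pos: [0.5147, -0.0533, 0.0921]
tool_rot: [-0.0, -0.613, 0.79, 0.0]
contact_force: [-0.2, -0.5, -0.3]
gripper_width: 0.991
t 6.15 jig mm [-139.9  -23.5   92.1] toolx in jig 0.001 -1.0 z [-0.001  0.    -1.   ] F jig x,y,z -0.09 -0.52 -0.31 w 0.991 q [ 0.22  0.42 -0.29  2.03  0.18  0.71 -2.  ]
```

View pics/w2.png

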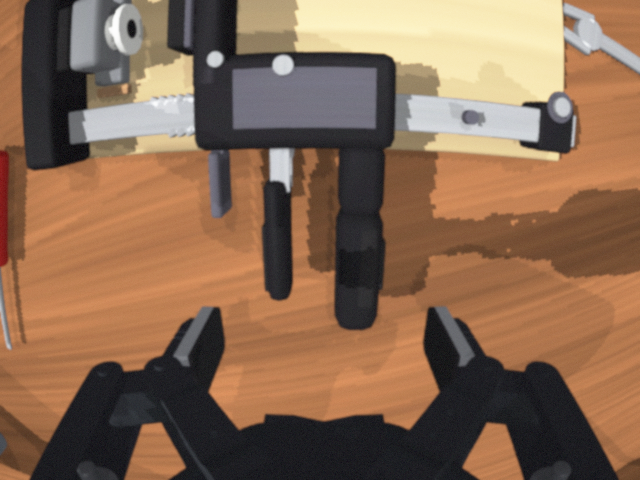

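The fingers are centred on handle and trigger (gap centre ≈327 against ≈323 for the pair). Descend and squeeze in stages.

```bash
python3 -m handwheel '[{"grip":8.54,"tx":0,"ty":0,"tz":3,"yaw":0},{"grip":8.54,"tx":0,"ty":0,"tz":3,"yaw":0},{"grip":8.54,"tx":0,"ty":0,"tz":2.2,"yaw":0},{"grip":8.0,"tx":0,"ty":0,"tz":0,"yaw":0},{"grip":7.0,"tx":0,"ty":0,"tz":0,"yaw":0}]' 20 >/dev/null; python3 st.py
python3 -m handwheel '[{"grip":6.5,"tx":0,"ty":0,"tz":0,"yaw":0},{"grip":6.0,"tx":0,"ty":0,"tz":0,"yaw":0},{"grip":6.0,"tx":0,"ty":0,"tz":0,"yaw":0}]' >/dev/null; python3 st.py
python3 -m handwheel '[{"grip":5.5,"tx":0,"ty":0,"tz":0,"yaw":0},{"grip":5.0,"tx":0,"ty":0,"tz":0,"yaw":0},{"grip":5.0,"tx":0,"ty":0,"tz":0,"yaw":0}]' >/dev/null; python3 st.py;python3 hd.py
python3 -m handwheel '[{"grip":4.5,"tx":0,"ty":0,"tz":0,"yaw":0},{"grip":4.0,"tx":0,"ty":0,"tz":0,"yaw":0},{"grip":4.0,"tx":0,"ty":0,"tz":0,"yaw":0}]' >/dev/null; python3 st.py;python3 hd.py
```

```text
t 6.7 jig mm [-139.8  -23.1   10.4] toolx in jig 0.002 -1.0 z [-0.001  0.    -1.   ] F jig x,y,z 0.25 -0.26 -0.38 w 0.82 q [ 0.17  0.56 -0.24  2.07  0.25  0.54 -2.06]
t 7.0 jig mm [-139.   -24.4   11.5] toolx in jig 0.0 -1.0 z [ 0.001 -0.001 -1.   ] F jig x,y,z -1.41 -2.95 5.27 w 0.702 q [ 0.18  0.56 -0.24  2.07  0.25  0.54 -2.06]
t 7.3 jig mm [-138.8  -24.9   11.4] toolx in jig -0.001 -1.0 z [ 0.001 -0.001 -1.   ] F jig x,y,z -1.47 -4.32 6.8 w 0.582 q [ 0.18  0.56 -0.24  2.07  0.25  0.54 -2.06]
head moved jig x,y mm [0.2 8.6] score 0.959
t 7.65 jig mm [-138.6  -24.9   11.7] toolx in jig -0.001 -1.0 z [ 0.002 -0.002 -1.   ] F jig x,y,z -1.66 -5.57 10.17 w 0.494 q [ 0.18  0.56 -0.24  2.07  0.25  0.54 -2.06]
head moved jig x,y mm [ 0.  12.2] score 0.958
```

The full squeeze works: width 42 mm, and the head is at about 12 mm. I'll pump on, following the head.

```bash
python3 -m handwheel '[{"grip":7.6,"tx":0,"ty":0,"tz":0,"yaw":0},{"grip":7.6,"tx":-0.6,"ty":0,"tz":0,"yaw":0},{"grip":7.6,"tx":-0.6,"ty":0,"tz":0,"yaw":0},{"grip":7.6,"tx":0,"ty":0,"tz":0,"yaw":0}]' >/dev/null; python3 st.py;python3 hd.py
python3 -m handwheel '[{"grip":6.5,"tx":0,"ty":0,"tz":0,"yaw":0},{"grip":5.5,"tx":0,"ty":0,"tz":0,"yaw":0},{"grip":4.5,"tx":0,"ty":0,"tz":0,"yaw":0},{"grip":4.0,"tx":0,"ty":0,"tz":0,"yaw":0},{"grip":4.0,"tx":0,"ty":0,"tz":0,"yaw":0}]' >/dev/null; python3 st.py;python3 hd.py
python3 -m handwheel '[{"grip":7.6,"tx":0,"ty":0,"tz":0,"yaw":0},{"grip":7.6,"tx":-0.5,"ty":0,"tz":0,"yaw":0},{"grip":7.6,"tx":0,"ty":0,"tz":0,"yaw":0},{"grip":7.6,"tx":0,"ty":0,"tz":0,"yaw":0}]' >/dev/null; python3 st.py;python3 hd.py
```

```text
t 8.1 jig mm [-139.5  -10.5   10.4] toolx in jig 0.002 -1.0 z [ 0.  0. -1.] F jig x,y,z -0.04 -0.34 -0.17 w 0.889 q [ 0.15  0.56 -0.24  2.06  0.25  0.54 -2.08]
head moved jig x,y mm [ 0.1 10.4] score 0.958
t 8.65 jig mm [-139.3  -13.4   10.9] toolx in jig -0.001 -1.0 z [-0.    -0.002 -1.   ] F jig x,y,z -1.57 -5.64 8.46 w 0.491 q [ 0.15  0.56 -0.24  2.06  0.25  0.54 -2.08]
head moved jig x,y mm [-0.1 23.6] score 0.925
t 9.1 jig mm [-139.7   -6.4   10.2] toolx in jig 0.001 -1.0 z [-0.  0. -1.] F jig x,y,z 1.0 -0.13 0.03 w 0.888 q [ 0.14  0.56 -0.24  2.06  0.25  0.54 -2.09]
head moved jig x,y mm [-0.1 19.3] score 0.946
```

```bash
python3 -m handwheel '[{"grip":6.5,"tx":0,"ty":0,"tz":0,"yaw":0},{"grip":5.5,"tx":0,"ty":0,"tz":0,"yaw":0},{"grip":4.5,"tx":0,"ty":0,"tz":0,"yaw":0},{"grip":4.0,"tx":0,"ty":0,"tz":0,"yaw":0},{"grip":4.0,"tx":0,"ty":0,"tz":0,"yaw":0}]' >/dev/null; python3 st.py;python3 hd.py
python3 -m handwheel '[{"grip":7.6,"tx":0,"ty":0,"tz":0,"yaw":0},{"grip":7.6,"tx":-0.6,"ty":0,"tz":0,"yaw":0},{"grip":7.6,"tx":0,"ty":0,"tz":0,"yaw":0},{"grip":7.6,"tx":0,"ty":0,"tz":0,"yaw":0}]' >/dev/null; python3 st.py;python3 hd.py
python3 - <<'E'
from h import *
o=get_obs();c=read_camera("wrist");cv2.imwrite("pics/w3.png",c["image"])
s=read_camera("side");a=cv2.resize(s["image"][225:285,305:375],(560,480),interpolation=cv2.INTER_CUBIC)
cv2.imwrite("pics/w3b.png",np.hstack([cv2.resize(c["image"][:240,:200],(240,288)),cv2.resize(a,(336,288))]))
cv2.imwrite("pics/w3c.png",a)
E
```

```text
t 9.65 jig mm [-139.3   -8.5   11. ] toolx in jig -0.001 -1.0 z [-0.    -0.002 -1.   ] F jig x,y,z -0.88 -4.02 8.64 w 0.488 q [ 0.14  0.56 -0.24  2.06  0.25  0.55 -2.09]
head moved jig x,y mm [-0.2 27.9] score 0.872
t 10.1 jig mm [-139.7   -0.4   10.2] toolx in jig 0.001 -1.0 z [-0.  0. -1.] F jig x,y,z -0.04 0.59 -0.02 w 0.888 q [ 0.13  0.56 -0.24  2.06  0.24  0.55 -2.1 ]
head moved jig x,y mm [-0.  24.7] score 0.912
```

View pics/w3.png

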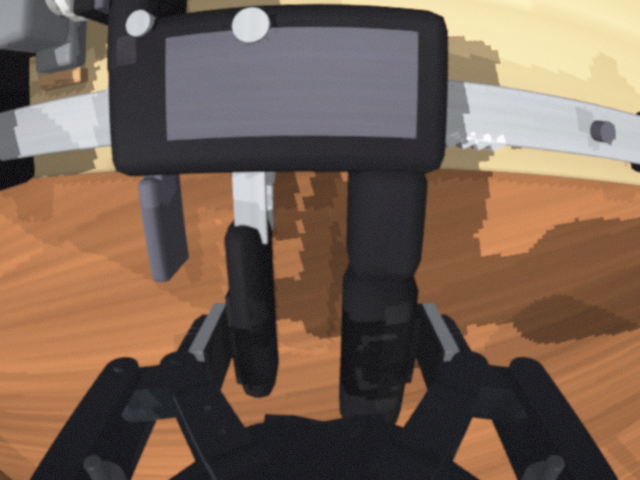

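The fingers straddle handle and trigger cleanly (fingertips at (205,330) and (440,330), trigger at (250,310), handle at (380,330)). One more full stroke should bring the pad to the flange.

```bash
python3 -m handwheel '[{"grip":6.5,"tx":0,"ty":0,"tz":0,"yaw":0},{"grip":5.5,"tx":0,"ty":0,"tz":0,"yaw":0},{"grip":4.5,"tx":0,"ty":0,"tz":0,"yaw":0},{"grip":4.0,"tx":0,"ty":0,"tz":0,"yaw":0},{"grip":4.0,"tx":0,"ty":0,"tz":0,"yaw":0}]' >/dev/null; python3 st.py;python3 hd.py
python3 -m handwheel '[{"grip":7.6,"tx":0,"ty":0,"tz":0,"yaw":0},{"grip":7.6,"tx":-0.5,"ty":0,"tz":0,"yaw":0},{"grip":7.6,"tx":0,"ty":0,"tz":0,"yaw":0},{"grip":7.6,"tx":0,"ty":0,"tz":0,"yaw":0}]' >/dev/null; python3 st.py;python3 hd.py
python3 - <<'E'
from h import *
c=read_camera("top");im=c["image"][165:225,280:350];s=read_camera("side")["image"][225:285,305:375]
cv2.imwrite("pics/g1.png",np.hstack([cv2.resize(i,(400,343),interpolation=cv2.INTER_CUBIC) for i in(im,s)]))
E
```

```text
t 10.75 jig mm [-139.3   -3.1   11. ] toolx in jig -0.001 -1.0 z [-0.001 -0.003 -1.   ] F jig x,y,z -2.21 -6.52 9.28 w 0.492 q [ 0.13  0.56 -0.24  2.06  0.25  0.55 -2.1 ]
head moved jig x,y mm [ 13.6 108. ] score 0.821
t 11.2 jig mm [-139.7    4.7   10.2] toolx in jig 0.002 -1.0 z [-0.  0. -1.] F jig x,y,z 1.05 -1.08 -0.28 w 0.888 q [ 0.12  0.56 -0.24  2.06  0.24  0.55 -2.11]
head moved jig x,y mm [-0.2 29.3] score 0.876
```

View pics/g1.png

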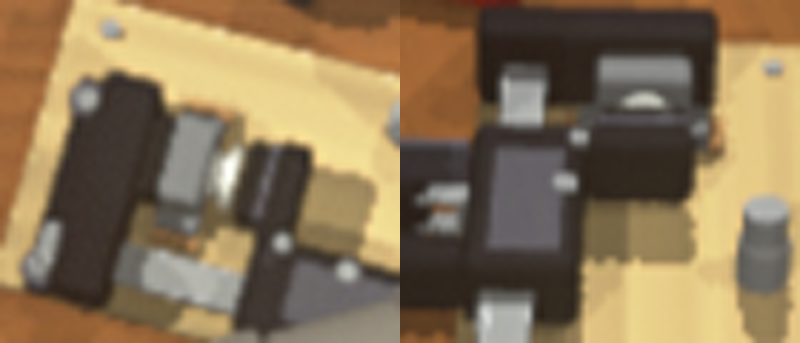

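The pad now touches the flange (contact near column 240 in the left crop, block face near 217), so about 7-8 mm are left. From here I must feel the force. I'll push the trigger alone with the front finger, since the wrist force then reads the squeeze (half gain), in small steps.

```bash

python3 -m handwheel '[{"grip":7.6,"tx":0.5,"ty":0,"tz":0,"yaw":0},{"grip":7.6,"tx":0.5,"ty":0,"tz":0,"yaw":0},{"grip":7.6,"tx":0,"ty":0,"tz":0,"yaw":0}]' 60 >/dev/null;python3 st.py | cut -c1-130
for i in 1 2 3 4 5 6; do python3 -m handwheel '[{"grip":7.6,"tx":0.2,"ty":0,"tz":0,"yaw":0}]' >/dev/null; python3 st.py | cut -c1-130; done; python3 hd.py
```

```text
t 11.65 jig mm [-140.1   -6.5   10.2] toolx in jig -0.0 -1.0 z [-0.001 -0.    -1.   ] F jig x,y,z -1.88 1.68 -0.06 w 0.881 q [ 0.1
t 11.75 jig mm [-140.1   -7.4   10.2] toolx in jig 0.001 -1.0 z [-0.     0.001 -1.   ] F jig x,y,z -1.99 1.77 0.53 w 0.89 q [ 0.14
t 11.85 jig mm [-140.2   -9.5   10.2] toolx in jig 0.001 -1.0 z [-0.001  0.    -1.   ] F jig x,y,z -3.22 3.39 1.4 w 0.89 q [ 0.15 
t 11.95 jig mm [-140.2  -11.    10.2] toolx in jig 0.002 -1.0 z [-0.     0.001 -1.   ] F jig x,y,z -3.61 5.64 0.64 w 0.894 q [ 0.1
t 12.05 jig mm [-140.3  -12.1   10.2] toolx in jig 0.003 -1.0 z [-0.     0.002 -1.   ] F jig x,y,z -3.04 8.64 0.3 w 0.892 q [ 0.16
t 12.15 jig mm [-140.4  -13.4   10.2] toolx in jig 0.003 -1.0 z [ 0.     0.003 -1.   ] F jig x,y,z -4.25 8.39 -1.59 w 0.893 q [ 0.
t 12.25 jig mm [-140.3  -14.8   10.2] toolx in jig 0.004 -1.0 z [ 0.     0.003 -1.   ] F jig x,y,z -3.24 10.89 -0.76 w 0.891 q [ 0
head moved jig x,y mm [-0.2 30.7] score 0.855
```

```bash

for i in 1 2 3 4 5; do python3 -m handwheel '[{"grip":7.6,"tx":0.2,"ty":0,"tz":0,"yaw":0}]' >/dev/null; python3 st.py | cut -c1-130; done; python3 hd.py
```

```text
t 12.4 jig mm [-140.2  -16.2   10.2] toolx in jig 0.004 -1.0 z [ 0.001  0.003 -1.   ] F jig x,y,z -2.93 12.05 -2.12 w 0.893 q [ 0.
t 12.5 jig mm [-140.1  -17.8   10.2] toolx in jig 0.005 -1.0 z [ 0.001  0.004 -1.   ] F jig x,y,z -2.53 13.82 -2.62 w 0.89 q [ 0.1
t 12.6 jig mm [-140.1  -18.9   10.2] toolx in jig 0.006 -1.0 z [ 0.002  0.005 -1.   ] F jig x,y,z -2.35 15.4 -3.96 w 0.889 q [ 0.1
t 12.7 jig mm [-139.9  -20.    10.2] toolx in jig 0.006 -1.0 z [ 0.002  0.006 -1.   ] F jig x,y,z -2.19 19.69 -4.74 w 0.89 q [ 0.1
t 12.8 jig mm [-139.9  -20.4   10.2] toolx in jig 0.008 -1.0 z [ 0.003  0.007 -1.   ] F jig x,y,z -2.94 23.09 -6.88 w 0.893 q [ 0.
head moved jig x,y mm [-0.2 32.1] score 0.823
```

```bash
python3 -m handwheel '[{"grip":7.6,"tx":-0.8,"ty":0,"tz":0,"yaw":0},{"grip":7.6,"tx":-0.8,"ty":0,"tz":0,"yaw":0},{"grip":7.6,"tx":-0.9,"ty":0,"tz":0,"yaw":0},{"grip":7.6,"tx":0,"ty":0,"tz":0,"yaw":0}]' 20 >/dev/null;python3 st.py | cut -c1-130;python3 hd.py;python3 hd.py
python3 - <<'E'
from h import *
for n,z in(("top",0),("side",0)):
    c=read_camera(n)
    a=(slice(160,270),slice(275,435)) if n=="top" else (slice(220,345),slice(255,395))
    cv2.imwrite(f"pics/g2{n}.png",cv2.resize(c["image"][a],None,fx=5,fy=5,interpolation=cv2.INTER_CUBIC)[:600])
E
```

```text
t 13.25 jig mm [-139.3   -1.5   10.4] toolx in jig 0.002 -1.0 z [ 0.001  0.    -1.   ] F jig x,y,z -1.54 2.68 -0.24 w 0.89 q [ 0.1
head moved jig x,y mm [-0.1 31.8] score 0.829
head moved jig x,y mm [-0.1 31.8] score 0.829
```

View pics/g2top.png

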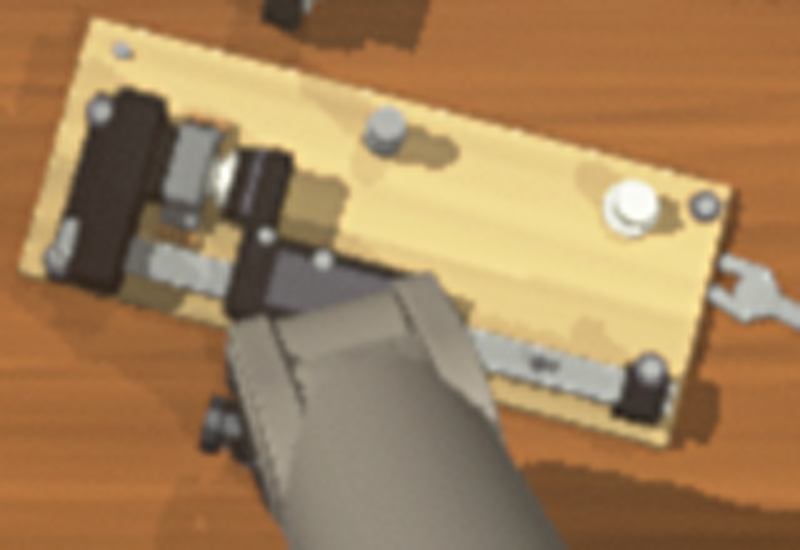

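Finding: a lone push spends most of its travel on drive compliance (head only 2-3 mm further at 23 N), so the strokes need the handle. My plan for feeling the squeeze: grip in 1-3 mm steps with the arm kept neutral, then shift the tool towards -y until the handle finger unloads. The wrist force at that point equals the trigger force, and the shift can only lower the jaw force. Re-centre and start the next stroke.

```bash
python3 -m handwheel '[{"grip":7.6,"tx":-0.4,"ty":0,"tz":0,"yaw":0},{"grip":7.6,"tx":-0.4,"ty":0,"tz":0,"yaw":0},{"grip":6.5,"tx":0,"ty":0,"tz":0,"yaw":0},{"grip":6.0,"tx":0,"ty":0,"tz":0,"yaw":0},{"grip":5.6,"tx":0,"ty":0,"tz":0,"yaw":0}]' 20 >/dev/null;python3 st.py | cut -c1-130;python3 hd.py
python3 -m handwheel '[{"grip":5.3,"tx":0,"ty":0,"tz":0,"yaw":0},{"grip":5.3,"tx":0,"ty":0,"tz":0,"yaw":0}]'  >/dev/null;python3 st.py | cut -c1-130;python3 hd.py
for i in 1 2 3 4 5; do python3 -m handwheel '[{"grip":5.3,"tx":0.1,"ty":0,"tz":0,"yaw":0}]' >/dev/null; python3 st.py | cut -c1-130; done; python3 hd.py
```

```text
t 13.95 jig mm [-139.2    4.7   10.9] toolx in jig 0.001 -1.0 z [ 0.    -0.001 -1.   ] F jig x,y,z -1.47 0.84 8.08 w 0.656 q [ 0.1
head moved jig x,y mm [ 13.6 108. ] score 0.821
t 14.2 jig mm [-139.2    4.5   11.1] toolx in jig 0.0 -1.0 z [ 0.001 -0.001 -1.   ] F jig x,y,z -2.48 -0.77 9.48 w 0.619 q [ 0.12 
head moved jig x,y mm [ 13.6 108. ] score 0.821
t 14.35 jig mm [-139.2    4.5   11.1] toolx in jig 0.001 -1.0 z [ 0.001  0.    -1.   ] F jig x,y,z -2.12 2.87 7.81 w 0.621 q [ 0.1
t 14.45 jig mm [-139.2    4.4   11. ] toolx in jig 0.002 -1.0 z [ 0.002  0.001 -1.   ] F jig x,y,z -2.09 5.45 5.89 w 0.62 q [ 0.12
t 14.55 jig mm [-139.2    4.4   11. ] toolx in jig 0.002 -1.0 z [ 0.002  0.002 -1.   ] F jig x,y,z -1.93 7.24 4.9 w 0.619 q [ 0.12
t 14.65 jig mm [-139.2    4.1   11. ] toolx in jig 0.003 -1.0 z [ 0.003  0.003 -1.   ] F jig x,y,z -2.8 7.74 4.02 w 0.622 q [ 0.13
t 14.75 jig mm [-139.2    3.5   11. ] toolx in jig 0.004 -1.0 z [ 0.003  0.003 -1.   ] F jig x,y,z -2.29 9.7 4.61 w 0.619 q [ 0.13
head moved jig x,y mm [ 13.6 108. ] score 0.822
```

The feel test works: the tool stays put until A≈7.5 N, then the handle finger lifts, so the trigger force is about 7.5 N (bush sliding). Fix the tracker's search range and go on.

```bash
sed -i 's/^r=cv2.*/r=cv2.matchTemplate(b,a[y0:y1,x0:x1],cv2.TM_CCOEFF_NORMED)\nk=np.zeros(r.shape,np.uint8);cv2.line(k,(x0-72,y0-18),(x0-144,y0-36),255,13);_,s,_,l=cv2.minMaxLoc(r,mask=k)/' hd.py
python3 hd.py
for g in 1; do python3 -m handwheel '[{"grip":5.3,"tx":-0.5,"ty":0,"tz":0,"yaw":0},{"grip":5.0,"tx":0,"ty":0,"tz":0,"yaw":0},{"grip":5.0,"tx":0,"ty":0,"tz":0,"yaw":0}]' >/dev/null;python3 st.py | cut -c1-130;python3 hd.py; done
for i in 1 2 3 4; do python3 -m handwheel '[{"grip":5.0,"tx":0.15,"ty":0,"tz":0,"yaw":0}]' >/dev/null; python3 st.py | cut -c1-130; done; python3 hd.py
```

```text
head moved jig x,y mm [-0.1 34.7] score 0.815
t 15.15 jig mm [-139.1    4.6   11.1] toolx in jig 0.0 -1.0 z [ 0.001 -0.001 -1.   ] F jig x,y,z -1.7 -0.41 8.43 w 0.59 q [ 0.12  
head moved jig x,y mm [-0.3 36.4] score 0.814
t 15.3 jig mm [-139.1    4.5   11.1] toolx in jig 0.001 -1.0 z [ 0.002  0.001 -1.   ] F jig x,y,z -1.61 4.45 6.53 w 0.585 q [ 0.12
t 15.4 jig mm [-139.1    4.3   11. ] toolx in jig 0.002 -1.0 z [ 0.002  0.002 -1.   ] F jig x,y,z -2.75 8.08 3.95 w 0.587 q [ 0.12
t 15.5 jig mm [-139.1    3.8   11. ] toolx in jig 0.003 -1.0 z [ 0.003  0.003 -1.   ] F jig x,y,z -2.33 9.26 3.5 w 0.583 q [ 0.13 
t 15.6 jig mm [-139.1    3.    11. ] toolx in jig 0.004 -1.0 z [ 0.003  0.004 -1.   ] F jig x,y,z -1.93 10.48 3.33 w 0.587 q [ 0.1
head moved jig x,y mm [-0.2 36.1] score 0.815
```

Lift-off is again at about 8 N, so it is still sliding. Continue in 2 mm steps.

```bash

python3 -m handwheel '[{"grip":5.0,"tx":-0.6,"ty":0,"tz":0,"yaw":0},{"grip":4.8,"tx":0,"ty":0,"tz":0,"yaw":0},{"grip":4.8,"tx":0,"ty":0,"tz":0,"yaw":0}]' >/dev/null;python3 st.py | cut -c1-130;python3 hd.py
for i in 1 2 3 4; do python3 -m handwheel '[{"grip":4.8,"tx":0.15,"ty":0,"tz":0,"yaw":0}]' >/dev/null; python3 st.py | cut -c1-130; done
python3 -m handwheel '[{"grip":4.8,"tx":-0.6,"ty":0,"tz":0,"yaw":0},{"grip":4.6,"tx":0,"ty":0,"tz":0,"yaw":0},{"grip":4.6,"tx":0,"ty":0,"tz":0,"yaw":0}]' >/dev/null;python3 st.py | cut -c1-130;python3 hd.py
for i in 1 2 3 4; do python3 -m handwheel '[{"grip":4.6,"tx":0.15,"ty":0,"tz":0,"yaw":0}]' >/dev/null; python3 st.py | cut -c1-130; done
```

```text
t 15.95 jig mm [-139.1    4.9   11. ] toolx in jig 0.0 -1.0 z [ 0.001 -0.001 -1.   ] F jig x,y,z -1.39 -0.15 7.58 w 0.562 q [ 0.12
head moved jig x,y mm [-0.2 37.5] score 0.809
t 16.1 jig mm [-139.1    4.7   11. ] toolx in jig 0.001 -1.0 z [ 0.002  0.001 -1.   ] F jig x,y,z -1.44 5.86 4.56 w 0.567 q [ 0.12
t 16.2 jig mm [-139.     4.5   11. ] toolx in jig 0.002 -1.0 z [ 0.003  0.002 -1.   ] F jig x,y,z -1.46 8.25 3.85 w 0.566 q [ 0.12
t 16.3 jig mm [-139.     3.8   10.9] toolx in jig 0.003 -1.0 z [ 0.003  0.003 -1.   ] F jig x,y,z -2.35 9.62 2.66 w 0.565 q [ 0.13
t 16.4 jig mm [-139.     3.1   11. ] toolx in jig 0.004 -1.0 z [ 0.003  0.004 -1.   ] F jig x,y,z -1.16 11.8 1.82 w 0.563 q [ 0.13
t 16.7 jig mm [-139.     4.9   10.9] toolx in jig 0.0 -1.0 z [ 0.001 -0.001 -1.   ] F jig x,y,z -1.78 -0.3 8.4 w 0.542 q [ 0.12  0
head moved jig x,y mm [-0.2 39. ] score 0.8
t 16.85 jig mm [-139.     4.8   11. ] toolx in jig 0.001 -1.0 z [ 0.002  0.001 -1.   ] F jig x,y,z -1.49 5.41 5.54 w 0.542 q [ 0.1
t 16.95 jig mm [-139.     4.5   10.9] toolx in jig 0.002 -1.0 z [ 0.003  0.002 -1.   ] F jig x,y,z -2.09 8.94 3.45 w 0.538 q [ 0.1
t 17.05 jig mm [-138.9    3.9   10.9] toolx in jig 0.003 -1.0 z [ 0.003  0.003 -1.   ] F jig x,y,z -1.86 9.34 2.73 w 0.543 q [ 0.1
t 17.15 jig mm [-138.9    3.2   11. ] toolx in jig 0.004 -1.0 z [ 0.004  0.004 -1.   ] F jig x,y,z -1.86 12.42 2.26 w 0.546 q [ 0.
```

```bash

python3 -m handwheel '[{"grip":4.6,"tx":-0.6,"ty":0,"tz":0,"yaw":0},{"grip":4.4,"tx":0,"ty":0,"tz":0,"yaw":0},{"grip":4.4,"tx":0,"ty":0,"tz":0,"yaw":0}]' >/dev/null;python3 st.py | cut -c1-130;python3 hd.py
for i in 1 2 3 4; do python3 -m handwheel '[{"grip":4.4,"tx":0.15,"ty":0,"tz":0,"yaw":0}]' >/dev/null; python3 st.py | cut -c1-130; done
python3 - <<'E'
from h import *
c=read_camera("top")["image"][165:225,280:350];s=read_camera("side")["image"][225:285,305:375]
cv2.imwrite("pics/g3.png",np.hstack([cv2.resize(i,(400,343),interpolation=cv2.INTER_CUBIC) for i in(c,s)]))
E
```

```text
t 17.45 jig mm [-138.9    5.1   10.9] toolx in jig 0.0 -1.0 z [ 0.001 -0.001 -1.   ] F jig x,y,z -1.59 -0.35 6.72 w 0.517 q [ 0.12
head moved jig x,y mm [-0.1 40. ] score 0.802
t 17.6 jig mm [-138.9    4.9   10.9] toolx in jig 0.001 -1.0 z [ 0.002  0.001 -1.   ] F jig x,y,z -1.09 6.21 5.01 w 0.517 q [ 0.12
t 17.7 jig mm [-138.9    4.6   10.9] toolx in jig 0.002 -1.0 z [ 0.003  0.002 -1.   ] F jig x,y,z -1.23 9.93 4.52 w 0.517 q [ 0.12
t 17.8 jig mm [-138.8    4.    10.9] toolx in jig 0.003 -1.0 z [ 0.003  0.003 -1.   ] F jig x,y,z -1.12 11.09 3.3 w 0.516 q [ 0.13
t 17.9 jig mm [-138.8    3.7   10.9] toolx in jig 0.004 -1.0 z [ 0.004  0.004 -1.   ] F jig x,y,z -0.68 14.37 2.46 w 0.515 q [ 0.1
```

View pics/g3.png

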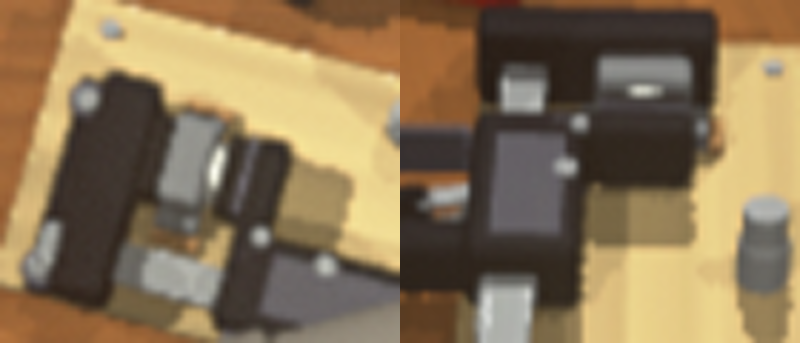

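The white strip has shrunk from ~22 to ~12 px (≈5.5 mm; the flange is 4 mm thick) and lift-off rose to ~10 N, so it is close to home. Now 1 mm steps.

```bash

python3 -m handwheel '[{"grip":4.4,"tx":-0.6,"ty":0,"tz":0,"yaw":0},{"grip":4.3,"tx":0,"ty":0,"tz":0,"yaw":0},{"grip":4.3,"tx":0,"ty":0,"tz":0,"yaw":0}]' >/dev/null;python3 st.py | cut -c1-130;python3 hd.py
for i in 1 2 3 4 5; do python3 -m handwheel '[{"grip":4.3,"tx":0.15,"ty":0,"tz":0,"yaw":0}]' >/dev/null; python3 st.py | cut -c1-130; done
```

```text
t 18.3 jig mm [-138.8    5.3   10.8] toolx in jig 0.0 -1.0 z [ 0.001 -0.001 -1.   ] F jig x,y,z 0.49 1.41 5.82 w 0.506 q [ 0.12  0
head moved jig x,y mm [-0.3 40.7] score 0.81
t 18.45 jig mm [-138.8    5.    10.9] toolx in jig 0.001 -1.0 z [ 0.002  0.001 -1.   ] F jig x,y,z -0.07 7.72 3.92 w 0.505 q [ 0.1
t 18.55 jig mm [-138.8    4.8   10.9] toolx in jig 0.002 -1.0 z [ 0.003  0.002 -1.   ] F jig x,y,z -0.73 11.11 1.97 w 0.502 q [ 0.
t 18.65 jig mm [-138.9    4.5   10.8] toolx in jig 0.003 -1.0 z [ 0.004  0.004 -1.   ] F jig x,y,z -0.85 13.64 1.85 w 0.505 q [ 0.
t 18.75 jig mm [-138.9    4.2   10.8] toolx in jig 0.004 -1.0 z [ 0.004  0.005 -1.   ] F jig x,y,z -1.23 15.36 1.29 w 0.507 q [ 0.
t 18.85 jig mm [-138.8    3.8   10.9] toolx in jig 0.005 -1.0 z [ 0.005  0.006 -1.   ] F jig x,y,z -0.68 18.64 0.31 w 0.505 q [ 0.
```

At 4.3 cm the trigger is nearly at its own stop, so the feel gets ambiguous. Let go and take a new stroke from the next tooth.

```bash
python3 -m handwheel '[{"grip":4.3,"tx":-0.6,"ty":0,"tz":0,"yaw":0},{"grip":6.5,"tx":-0.3,"ty":0,"tz":0,"yaw":0},{"grip":7.6,"tx":-0.3,"ty":0,"tz":0,"yaw":0},{"grip":7.6,"tx":0,"ty":0,"tz":0,"yaw":0},{"grip":7.6,"tx":0,"ty":0,"tz":0,"yaw":0}]' >/dev/null;python3 st.py | cut -c1-130;python3 hd.py
python3 -m handwheel '[{"grip":6.5,"tx":0,"ty":0,"tz":0,"yaw":0},{"grip":6.0,"tx":0,"ty":0,"tz":0,"yaw":0},{"grip":5.7,"tx":0,"ty":0,"tz":0,"yaw":0},{"grip":5.7,"tx":0,"ty":0,"tz":0,"yaw":0}]' >/dev/null;python3 st.py | cut -c1-130;python3 hd.py
for i in 1 2 3 4; do python3 -m handwheel '[{"grip":5.7,"tx":0.15,"ty":0,"tz":0,"yaw":0}]' >/dev/null; python3 st.py | cut -c1-130; done
```

```text
t 19.35 jig mm [-140.1    8.9   10. ] toolx in jig -0.0 -1.0 z [-0.001 -0.001 -1.   ] F jig x,y,z -0.82 1.06 0.67 w 0.893 q [ 0.11
head moved jig x,y mm [-0.3 39.3] score 0.836
t 19.8 jig mm [-139.4   10.4   10.7] toolx in jig 0.001 -1.0 z [ 0.001  0.001 -1.   ] F jig x,y,z -1.78 2.58 4.66 w 0.67 q [ 0.11 
head moved jig x,y mm [ 0.1 39.4] score 0.828
t 19.95 jig mm [-139.5    9.6   10.6] toolx in jig 0.002 -1.0 z [ 0.001  0.001 -1.   ] F jig x,y,z -2.35 6.27 4.82 w 0.671 q [ 0.1
t 20.05 jig mm [-139.6    8.6   10.6] toolx in jig 0.002 -1.0 z [ 0.001  0.002 -1.   ] F jig x,y,z -2.24 8.13 4.49 w 0.669 q [ 0.1
t 20.15 jig mm [-139.6    7.6   10.6] toolx in jig 0.003 -1.0 z [ 0.002  0.002 -1.   ] F jig x,y,z -1.96 9.1 2.38 w 0.668 q [ 0.12
t 20.25 jig mm [-139.6    6.4   10.6] toolx in jig 0.003 -1.0 z [ 0.002  0.003 -1.   ] F jig x,y,z -2.29 10.32 4.87 w 0.666 q [ 0.
```

```bash

python3 -m handwheel '[{"grip":5.7,"tx":-0.7,"ty":0,"tz":0,"yaw":0},{"grip":5.5,"tx":0,"ty":0,"tz":0,"yaw":0},{"grip":5.5,"tx":0,"ty":0,"tz":0,"yaw":0}]' >/dev/null;python3 st.py | cut -c1-130;python3 hd.py
for i in 1 2 3 4; do python3 -m handwheel '[{"grip":5.5,"tx":0.15,"ty":0,"tz":0,"yaw":0}]' >/dev/null; python3 st.py | cut -c1-130; done
python3 -m handwheel '[{"grip":5.5,"tx":-0.7,"ty":0,"tz":0,"yaw":0},{"grip":5.3,"tx":0,"ty":0,"tz":0,"yaw":0},{"grip":5.3,"tx":0,"ty":0,"tz":0,"yaw":0}]' >/dev/null;python3 st.py | cut -c1-130;python3 hd.py
for i in 1 2 3 4; do python3 -m handwheel '[{"grip":5.3,"tx":0.15,"ty":0,"tz":0,"yaw":0}]' >/dev/null; python3 st.py | cut -c1-130; done
```

```text
t 20.55 jig mm [-139.6   10.8   10.3] toolx in jig 0.001 -1.0 z [ 0.  0. -1.] F jig x,y,z -0.5 4.19 3.59 w 0.647 q [ 0.11  0.57 -0
head moved jig x,y mm [-0.3 40.7] score 0.815
t 20.7 jig mm [-139.6    9.8   10.3] toolx in jig 0.001 -1.0 z [ 0.001  0.001 -1.   ] F jig x,y,z -0.69 5.95 2.64 w 0.65 q [ 0.11 
t 20.8 jig mm [-139.7    8.8   10.3] toolx in jig 0.002 -1.0 z [ 0.001  0.001 -1.   ] F jig x,y,z -0.08 8.03 1.21 w 0.646 q [ 0.11
t 20.9 jig mm [-139.7    7.9   10.3] toolx in jig 0.002 -1.0 z [ 0.001  0.002 -1.   ] F jig x,y,z -1.49 8.0 1.59 w 0.642 q [ 0.12 
t 21.0 jig mm [-139.7    7.1   10.3] toolx in jig 0.003 -1.0 z [ 0.001  0.003 -1.   ] F jig x,y,z -1.51 10.87 0.57 w 0.645 q [ 0.1
t 21.3 jig mm [-139.7   10.4   10.4] toolx in jig 0.0 -1.0 z [-0.001 -0.002 -1.   ] F jig x,y,z -0.64 -0.08 6.47 w 0.623 q [ 0.11 
head moved jig x,y mm [ 0.  40.8] score 0.806
t 21.45 jig mm [-139.7   10.2   10.4] toolx in jig 0.001 -1.0 z [ 0. -0. -1.] F jig x,y,z -1.77 6.22 3.49 w 0.619 q [ 0.11  0.57 -
t 21.55 jig mm [-139.7    9.8   10.4] toolx in jig 0.002 -1.0 z [ 0.001  0.001 -1.   ] F jig x,y,z -1.8 7.8 3.07 w 0.62 q [ 0.11  
t 21.65 jig mm [-139.7    9.    10.4] toolx in jig 0.002 -1.0 z [ 0.001  0.002 -1.   ] F jig x,y,z -2.11 9.84 2.66 w 0.62 q [ 0.12
t 21.75 jig mm [-139.8    8.1   10.4] toolx in jig 0.003 -1.0 z [ 0.001  0.002 -1.   ] F jig x,y,z -2.53 10.02 1.98 w 0.621 q [ 0.
```

```bash

python3 -m handwheel '[{"grip":5.3,"tx":-0.6,"ty":0,"tz":0,"yaw":0},{"grip":5.2,"tx":0,"ty":0,"tz":0,"yaw":0},{"grip":5.2,"tx":0,"ty":0,"tz":0,"yaw":0}]' >/dev/null;python3 st.py | cut -c1-130
for i in 1 2 3 4; do python3 -m handwheel '[{"grip":5.2,"tx":0.15,"ty":0,"tz":0,"yaw":0}]' >/dev/null; python3 st.py | cut -c1-130; done
python3 -m handwheel '[{"grip":5.2,"tx":-0.6,"ty":0,"tz":0,"yaw":0},{"grip":5.1,"tx":0,"ty":0,"tz":0,"yaw":0},{"grip":5.1,"tx":0,"ty":0,"tz":0,"yaw":0}]' >/dev/null;python3 st.py | cut -c1-130;python3 hd.py
for i in 1 2 3 4 5; do python3 -m handwheel '[{"grip":5.1,"tx":0.15,"ty":0,"tz":0,"yaw":0}]' >/dev/null; python3 st.py | cut -c1-130; done
```

```text
t 22.05 jig mm [-139.7   10.2   10.4] toolx in jig -0.0 -1.0 z [-0.001 -0.002 -1.   ] F jig x,y,z -2.29 -1.3 5.72 w 0.612 q [ 0.11
t 22.15 jig mm [-139.7    9.9   10.4] toolx in jig 0.001 -1.0 z [-0.    -0.001 -1.   ] F jig x,y,z -1.75 5.46 3.72 w 0.61 q [ 0.11
t 22.25 jig mm [-139.8    9.7   10.4] toolx in jig 0.001 -1.0 z [ 0.     0.001 -1.   ] F jig x,y,z -1.71 6.36 2.56 w 0.612 q [ 0.1
t 22.35 jig mm [-139.8    9.1   10.4] toolx in jig 0.002 -1.0 z [ 0.001  0.002 -1.   ] F jig x,y,z -2.6 9.95 2.98 w 0.606 q [ 0.12
t 22.45 jig mm [-139.8    8.4   10.4] toolx in jig 0.003 -1.0 z [ 0.001  0.003 -1.   ] F jig x,y,z -1.05 11.3 1.09 w 0.609 q [ 0.1
t 22.75 jig mm [-139.7    9.9   10.3] toolx in jig -0.001 -1.0 z [-0.001 -0.002 -1.   ] F jig x,y,z -1.88 -1.27 6.94 w 0.599 q [ 0
head moved jig x,y mm [-0.1 41.1] score 0.801
t 22.9 jig mm [-139.8    9.6   10.4] toolx in jig 0.0 -1.0 z [-0.001 -0.001 -1.   ] F jig x,y,z -1.83 4.58 3.99 w 0.598 q [ 0.11  
t 23.0 jig mm [-139.8    9.4   10.3] toolx in jig 0.001 -1.0 z [ 0.     0.001 -1.   ] F jig x,y,z -1.61 7.41 2.6 w 0.596 q [ 0.11 
t 23.1 jig mm [-139.8    9.2   10.3] toolx in jig 0.002 -1.0 z [ 0.001  0.002 -1.   ] F jig x,y,z -2.07 10.71 1.26 w 0.6 q [ 0.12 
t 23.2 jig mm [-139.8    8.5   10.3] toolx in jig 0.003 -1.0 z [ 0.001  0.003 -1.   ] F jig x,y,z -1.55 10.87 1.63 w 0.6 q [ 0.12 
t 23.3 jig mm [-139.8    7.7   10.3] toolx in jig 0.004 -1.0 z [ 0.002  0.003 -1.   ] F jig x,y,z -1.22 12.35 0.69 w 0.6 q [ 0.12
```

Lift-off rises: ~7.5 at 5.3, ~8 at 5.2, ~10 at 5.1, so the flange is home and loading has begun. Expect about +3 N per mm. One more mm.

```bash

python3 -m handwheel '[{"grip":5.1,"tx":-0.7,"ty":0,"tz":0,"yaw":0},{"grip":5.0,"tx":0,"ty":0,"tz":0,"yaw":0},{"grip":5.0,"tx":0,"ty":0,"tz":0,"yaw":0}]' >/dev/null;python3 st.py | cut -c1-130;python3 hd.py
for i in 1 2 3 4 5 6; do python3 -m handwheel '[{"grip":5.0,"tx":0.12,"ty":0,"tz":0,"yaw":0}]' >/dev/null; python3 st.py | cut -c1-130; done
```

```text
t 23.6 jig mm [-139.8    9.6   10.3] toolx in jig -0.0 -1.0 z [-0.001 -0.002 -1.   ] F jig x,y,z -0.91 -1.47 6.24 w 0.59 q [ 0.11 
head moved jig x,y mm [-0.1 41.1] score 0.8
t 23.75 jig mm [-139.8    9.3   10.3] toolx in jig 0.0 -1.0 z [-0.001 -0.001 -1.   ] F jig x,y,z -1.39 2.75 4.11 w 0.588 q [ 0.11 
t 23.85 jig mm [-139.8    9.2   10.3] toolx in jig 0.001 -1.0 z [-0.  0. -1.] F jig x,y,z -2.07 5.38 3.17 w 0.588 q [ 0.11  0.57 -
t 23.95 jig mm [-139.8    9.1   10.3] toolx in jig 0.002 -1.0 z [ 0.001  0.001 -1.   ] F jig x,y,z -2.11 8.11 2.56 w 0.589 q [ 0.1
t 24.05 jig mm [-139.8    8.8   10.3] toolx in jig 0.003 -1.0 z [ 0.001  0.002 -1.   ] F jig x,y,z -1.27 10.63 1.58 w 0.583 q [ 0.
t 24.15 jig mm [-139.8    8.5   10.3] toolx in jig 0.003 -1.0 z [ 0.002  0.003 -1.   ] F jig x,y,z -1.0 11.33 0.68 w 0.585 q [ 0.1
t 24.25 jig mm [-139.8    7.8   10.3] toolx in jig 0.004 -1.0 z [ 0.002  0.004 -1.   ] F jig x,y,z -2.35 12.8 0.66 w 0.582 q [ 0.1
```

Lift-off is ~11 N at 5.0 cm and rising about 1.2 N per mm (drive and pad springs in series), which puts the jaw at about 12-14 N. One more small step, aiming for lift-off at ~13.

```bash

python3 -m handwheel '[{"grip":5.0,"tx":-0.7,"ty":0,"tz":0,"yaw":0},{"grip":4.9,"tx":0,"ty":0,"tz":0,"yaw":0},{"grip":4.9,"tx":0,"ty":0,"tz":0,"yaw":0}]' >/dev/null;python3 st.py | cut -c1-130;python3 hd.py
for i in 1 2 3 4 5 6 7 8; do python3 -m handwheel '[{"grip":4.9,"tx":0.1,"ty":0,"tz":0,"yaw":0}]' >/dev/null; python3 st.py | cut -c1-130; done
```

```text
t 24.55 jig mm [-139.8    9.2   10.2] toolx in jig -0.001 -1.0 z [-0.001 -0.002 -1.   ] F jig x,y,z -1.3 -1.29 5.91 w 0.575 q [ 0.
head moved jig x,y mm [-0.1 41.5] score 0.798
t 24.7 jig mm [-139.8    9.1   10.3] toolx in jig 0.0 -1.0 z [-0.001 -0.001 -1.   ] F jig x,y,z -1.62 2.91 4.48 w 0.575 q [ 0.11  
t 24.8 jig mm [-139.8    8.9   10.3] toolx in jig 0.001 -1.0 z [-0. -0. -1.] F jig x,y,z -2.38 4.12 3.83 w 0.578 q [ 0.11  0.57 -0
t 24.9 jig mm [-139.8    8.8   10.3] toolx in jig 0.001 -1.0 z [ 0.     0.001 -1.   ] F jig x,y,z -2.51 6.42 2.58 w 0.574 q [ 0.11
t 25.0 jig mm [-139.8    8.7   10.3] toolx in jig 0.002 -1.0 z [ 0.001  0.002 -1.   ] F jig x,y,z -1.62 8.08 1.87 w 0.579 q [ 0.12
t 25.1 jig mm [-139.8    8.5   10.3] toolx in jig 0.003 -1.0 z [ 0.001  0.002 -1.   ] F jig x,y,z -1.75 10.04 1.89 w 0.577 q [ 0.1
t 25.2 jig mm [-139.8    8.4   10.3] toolx in jig 0.003 -1.0 z [ 0.002  0.003 -1.   ] F jig x,y,z -1.63 12.03 0.09 w 0.572 q [ 0.1
t 25.3 jig mm [-139.8    8.1   10.3] toolx in jig 0.004 -1.0 z [ 0.002  0.004 -1.   ] F jig x,y,z -2.71 12.92 -0.04 w 0.578 q [ 0.
t 25.4 jig mm [-139.8    7.5   10.3] toolx in jig 0.005 -1.0 z [ 0.002  0.004 -1.   ] F jig x,y,z -2.81 14.5 -0.21 w 0.576 q [ 0.1
```

Lift-off ~12.4 N, so jaw ≈15-17 N. A last half-millimetre centres it; hold neutral, then one confirming feel.

```bash

python3 -m handwheel '[{"grip":4.9,"tx":-0.8,"ty":0,"tz":0,"yaw":0},{"grip":4.85,"tx":0,"ty":0,"tz":0,"yaw":0},{"grip":4.85,"tx":0,"ty":0,"tz":0,"yaw":0},{"grip":4.85,"tx":0,"ty":0,"tz":0,"yaw":0},{"grip":4.85,"tx":0,"ty":0,"tz":0,"yaw":0}]' >/dev/null;python3 st.py | cut -c1-130;python3 hd.py
for i in 1 2 3; do python3 -m handwheel '[{"grip":4.85,"tx":0.13,"ty":0,"tz":0,"yaw":0},{"grip":4.85,"tx":0.13,"ty":0,"tz":0,"yaw":0}]' >/dev/null; python3 st.py | cut -c1-130; done
for i in 1 2 3; do python3 -m handwheel '[{"grip":4.85,"tx":0.1,"ty":0,"tz":0,"yaw":0}]' >/dev/null; python3 st.py | cut -c1-130; done
python3 -m handwheel '[{"grip":4.85,"tx":-1.0,"ty":0,"tz":0,"yaw":0},{"grip":4.85,"tx":0,"ty":0,"tz":0,"yaw":0},{"grip":4.85,"tx":0,"ty":0,"tz":0,"yaw":0},{"grip":4.85,"tx":0,"ty":0,"tz":0,"yaw":0}]' >/dev/null; python3 st.py | cut -c1-130
python3 - <<'E'
from h import *
c=read_camera("top")["image"][165:225,280:350];s=read_camera("side")["image"][225:285,305:375]
cv2.imwrite("pics/g4.png",np.hstack([cv2.resize(i,(400,343),interpolation=cv2.INTER_CUBIC) for i in(c,s)]))
E
```

```text
t 25.9 jig mm [-139.8    9.2   10.1] toolx in jig -0.001 -1.0 z [-0.001 -0.002 -1.   ] F jig x,y,z -0.32 -5.55 3.99 w 0.57 q [ 0.1
head moved jig x,y mm [-0.1 41.5] score 0.796
t 26.15 jig mm [-139.8    8.9   10.2] toolx in jig 0.001 -1.0 z [ 0.     0.001 -1.   ] F jig x,y,z -0.61 0.98 2.39 w 0.573 q [ 0.1
t 26.35 jig mm [-139.8    8.5   10.3] toolx in jig 0.003 -1.0 z [ 0.001  0.003 -1.   ] F jig x,y,z -1.5 9.11 -0.28 w 0.572 q [ 0.1
t 26.55 jig mm [-139.8    8.1   10.3] toolx in jig 0.005 -1.0 z [ 0.003  0.005 -1.   ] F jig x,y,z -1.53 13.33 -4.3 w 0.571 q [ 0.
t 26.65 jig mm [-139.8    7.8   10.2] toolx in jig 0.005 -1.0 z [ 0.003  0.006 -1.   ] F jig x,y,z -0.12 13.81 -3.73 w 0.57 q [ 0.
t 26.75 jig mm [-139.7    7.3   10.3] toolx in jig 0.006 -1.0 z [ 0.003  0.006 -1.   ] F jig x,y,z -1.02 15.29 -4.25 w 0.571 q [ 0
t 26.85 jig mm [-139.7    6.7   10.2] toolx in jig 0.006 -1.0 z [ 0.003  0.006 -1.   ] F jig x,y,z -1.38 16.76 -4.74 w 0.568 q [ 0
t 27.25 jig mm [-139.7    9.2   10.1] toolx in jig 0.0 -1.0 z [-0.001 -0.001 -1.   ] F jig x,y,z 0.62 -4.19 -2.13 w 0.568 q [ 0.11
```

View pics/g4.png

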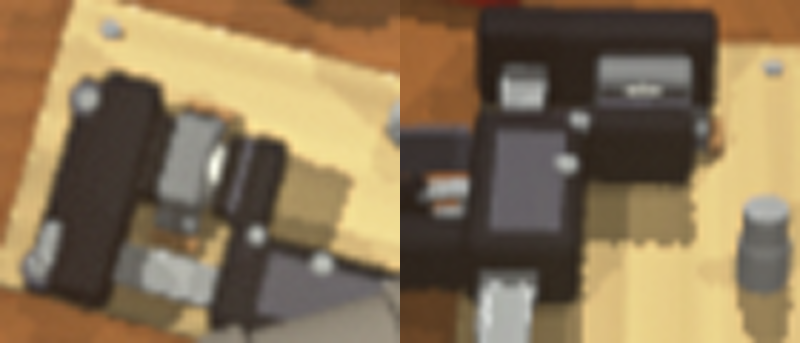

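White strip ~10 px ≈ 4.7 mm, about the flange alone, so it is home. Lift-off ~13.4 N gives a jaw force of about 16-19 N, plus up to ~4 N of forward arm push, held >0.5 s. Now let go, rise, shut, and go in front of the release tab (jig x≈-95, front y≈71).

```bash
python3 -m handwheel '[{"grip":6.5,"tx":0.2,"ty":0,"tz":0,"yaw":0},{"grip":8.0,"tx":0,"ty":0,"tz":0,"yaw":0},{"grip":8.0,"tx":0,"ty":0,"tz":-0.5,"yaw":0},{"grip":8.0,"tx":0,"ty":0,"tz":-4,"yaw":0},{"grip":8.0,"tx":0,"ty":0,"tz":-4,"yaw":0}]' 20 >/dev/null;python3 st.py | cut -c1-130
python3 -m handwheel '[{"grip":0,"tx":-3,"ty":-1.5,"tz":0,"yaw":0},{"grip":0,"tx":-3,"ty":-1.5,"tz":0,"yaw":0},{"grip":0,"tx":-2.8,"ty":-1.5,"tz":0,"yaw":0},{"grip":0,"tx":0,"ty":0,"tz":0,"yaw":0},{"grip":0,"tx":0,"ty":0,"tz":0,"yaw":0}]' >/dev/null;python3 st.py|cut -c1-150
python3 - <<'E'
from h import *
o=get_obs();c=read_camera("wrist");im=c["image"].copy()
for p in((-95,71,34),(-95,94,16),(-140,49,34)):
    u=wproj(c,o,fromjig(*np.array(p)/1e3));cv2.drawMarker(im,tuple(u.astype(int).tolist()),(0,255,0),0,12,1);print(u.round())
cv2.imwrite("pics/w4.png",im)
E
```

```text
t 27.85 jig mm [-140.5    8.3   96. ] toolx in jig 0.001 -1.0 z [-0.002  0.    -1.   ] F jig x,y,z 1.14 -0.13 0.38 w 0.936 q [ 0.1
t 28.35 jig mm [-94.9  97.   95.5] toolx in jig 0.002 -1.0 z [ 0.  0. -1.] F jig x,y,z 0.14 -0.81 -0.5 w 0.081 q [ 0.02  0.52 -0.29  1.86  0.2   0.79 
[368. 257.]
[329. 246.]
[398. 321.]
```

The picture budget is used up, so from here I go by feel and numbers. Descend and approach the tab.

```bash
python3 -m handwheel '[{"grip":0,"tx":0,"ty":0,"tz":3.5,"yaw":0},{"grip":0,"tx":0,"ty":0,"tz":3,"yaw":0},{"grip":0,"tx":0,"ty":0,"tz":1.4,"yaw":0},{"grip":0,"tx":0,"ty":0,"tz":0,"yaw":0}]' 40 >/dev/null;python3 st.py | cut -c1-130;python3 hd.py
for i in 1 2 3 4 5 6 ; do python3 -m handwheel '[{"grip":0,"tx":0.3,"ty":0,"tz":0,"yaw":0}]' >/dev/null; python3 st.py | cut -c1-130; done
```

```text
t 28.8 jig mm [-96.4  94.5  14.6] toolx in jig -0.0 -1.0 z [-0.004 -0.001 -1.   ] F jig x,y,z -0.69 -0.71 -0.36 w 0.0 q [-0.    0.
head moved jig x,y mm [ 2.1 38.5] score 0.47
t 28.95 jig mm [-93.9  93.8  17.6] toolx in jig 0.001 -1.0 z [ 0.002  0.001 -1.   ] F jig x,y,z -0.08 0.08 0.16 w 0.001 q [ 0.    
t 29.05 jig mm [-93.7  90.4  17.8] toolx in jig 0.001 -1.0 z [ 0.002  0.    -1.   ] F jig x,y,z -0.61 1.4 -0.18 w 0.002 q [ 0.01  
t 29.15 jig mm [-93.9  87.2  17.5] toolx in jig 0.0 -1.0 z [ 0.002  0.    -1.   ] F jig x,y,z 0.12 -0.05 0.65 w -0.001 q [ 0.01  0
t 29.25 jig mm [-94.1  84.4  17.2] toolx in jig 0.001 -1.0 z [ 0.002  0.    -1.   ] F jig x,y,z 0.68 1.35 0.66 w 0.002 q [ 0.02  0
t 29.35 jig mm [-94.2  81.5  16.9] toolx in jig 0.001 -1.0 z [ 0.002  0.001 -1.   ] F jig x,y,z 0.37 1.53 1.27 w 0.001 q [ 0.02  0
t 29.45 jig mm [-94.3  78.6  16.7] toolx in jig 0.001 -1.0 z [ 0.001  0.001 -1.   ] F jig x,y,z 0.86 1.81 0.76 w -0.003 q [ 0.03
```

```bash
for i in 1 2 3 4 5 6 7 8 ; do python3 -m handwheel '[{"grip":0,"tx":0.3,"ty":0,"tz":0,"yaw":0}]' >/dev/null; python3 st.py | cut -c1-130; done
```

```text
t 29.55 jig mm [-94.3  75.9  16.6] toolx in jig 0.001 -1.0 z [ 0.001  0.001 -1.   ] F jig x,y,z 1.46 3.16 0.93 w 0.001 q [ 0.03  0
t 29.65 jig mm [-94.4  73.   16.6] toolx in jig 0.001 -1.0 z [ 0.001  0.001 -1.   ] F jig x,y,z 1.84 2.9 1.02 w -0.001 q [ 0.04  0
t 29.75 jig mm [-94.4  69.7  16.5] toolx in jig 0.001 -1.0 z [ 0.001  0.001 -1.   ] F jig x,y,z 2.52 3.49 1.48 w -0.0 q [ 0.04  0.
t 29.85 jig mm [-94.5  66.4  16.4] toolx in jig 0.001 -1.0 z [ 0.001  0.    -1.   ] F jig x,y,z 0.94 3.45 1.19 w 0.002 q [ 0.05  0
t 29.95 jig mm [-94.6  63.2  16.4] toolx in jig 0.001 -1.0 z [ 0.  0. -1.] F jig x,y,z 1.86 2.75 1.97 w -0.002 q [ 0.05  0.62 -0.2
t 30.05 jig mm [-94.6  60.1  16.4] toolx in jig 0.001 -1.0 z [ 0.  0. -1.] F jig x,y,z 0.83 3.34 1.9 w 0.001 q [ 0.06  0.62 -0.25 
t 30.15 jig mm [-94.6  57.1  16.3] toolx in jig 0.001 -1.0 z [ 0.  0. -1.] F jig x,y,z 0.8 3.12 2.3 w -0.001 q [ 0.06  0.62 -0.25 
t 30.25 jig mm [-94.7  54.   16.3] toolx in jig 0.001 -1.0 z [ 0. -0. -1.] F jig x,y,z 0.57 3.82 0.97 w 0.004 q [ 0.07  0.62 -0.25
```

The lever is at its stop and the head slides back at its ~3 N friction. Keep going until the rear stop is felt.

```bash
for i in 1 2 3 4 5 6 7; do python3 -m handwheel '[{"grip":0,"tx":0.3,"ty":0,"tz":0,"yaw":0},{"grip":0,"tx":0.3,"ty":0,"tz":0,"yaw":0}]' >/dev/null; python3 st.py | cut -c1-130; done
```

```text
t 30.45 jig mm [-94.7  48.   16.3] toolx in jig 0.001 -1.0 z [ 0. -0. -1.] F jig x,y,z 1.55 2.89 2.39 w -0.003 q [ 0.08  0.61 -0.2
t 30.65 jig mm [-94.8  42.1  16.3] toolx in jig 0.001 -1.0 z [-0. -0. -1.] F jig x,y,z 0.93 2.54 2.33 w -0.0 q [ 0.09  0.61 -0.25 
t 30.85 jig mm [-94.8  36.1  16.3] toolx in jig 0.001 -1.0 z [-0.  0. -1.] F jig x,y,z 0.25 3.61 1.57 w -0.0 q [ 0.1   0.61 -0.25 
t 31.05 jig mm [-94.8  30.   16.3] toolx in jig 0.001 -1.0 z [-0. -0. -1.] F jig x,y,z 0.86 4.2 2.95 w -0.001 q [ 0.11  0.61 -0.25
t 31.25 jig mm [-94.8  24.1  16.3] toolx in jig 0.001 -1.0 z [-0.  0. -1.] F jig x,y,z 0.96 3.34 2.5 w -0.002 q [ 0.12  0.61 -0.25
t 31.45 jig mm [-94.8  18.   16.3] toolx in jig 0.001 -1.0 z [-0. -0. -1.] F jig x,y,z 0.22 3.48 3.12 w 0.001 q [ 0.13  0.61 -0.25
t 31.65 jig mm [-94.9  12.   16.3] toolx in jig 0.001 -1.0 z [-0.  0. -1.] F jig x,y,z -0.6 3.18 2.41 w -0.001 q [ 0.14  0.61 -0.2
```

```bash
for i in 1 2 3 4 5 6 7; do python3 -m handwheel '[{"grip":0,"tx":0.3,"ty":0,"tz":0,"yaw":0}]' >/dev/null; python3 st.py | cut -c1-130; done
```

```text
t 31.75 jig mm [-94.9   9.   16.3] toolx in jig 0.001 -1.0 z [-0. -0. -1.] F jig x,y,z -0.8 2.3 3.1 w 0.001 q [ 0.15  0.6  -0.25  
t 31.85 jig mm [-94.9   6.   16.2] toolx in jig 0.001 -1.0 z [-0. -0. -1.] F jig x,y,z -0.03 3.31 2.0 w 0.001 q [ 0.15  0.6  -0.26
t 31.95 jig mm [-94.8   4.4  16.3] toolx in jig 0.001 -1.0 z [ 0.001  0.002 -1.   ] F jig x,y,z -1.57 10.71 2.66 w -0.002 q [ 0.16
t 32.05 jig mm [-94.8   4.1  16.5] toolx in jig 0.003 -1.0 z [ 0.002  0.004 -1.   ] F jig x,y,z -1.97 16.33 0.77 w 0.001 q [ 0.16 
t 32.15 jig mm [-94.8   3.8  16.6] toolx in jig 0.005 -1.0 z [ 0.003  0.007 -1.   ] F jig x,y,z -2.52 22.84 -0.66 w -0.001 q [ 0.1
t 32.25 jig mm [-94.8   3.5  16.7] toolx in jig 0.007 -1.0 z [ 0.005  0.01  -1.   ] F jig x,y,z -1.75 27.98 -2.15 w 0.002 q [ 0.17
t 32.35 jig mm [-94.7   3.2  16.9] toolx in jig 0.01 -1.0 z [ 0.006  0.012 -1.   ] F jig x,y,z -1.45 33.42 -3.61 w -0.005 q [ 0.17
```

Hard stop at y≈4 (33 N). Back off, rise, and check the scene by numbers.

```bash
python3 -m handwheel '[{"grip":0,"tx":-1,"ty":0,"tz":0,"yaw":0},{"grip":0,"tx":-1.5,"ty":0,"tz":0,"yaw":0},{"grip":0,"tx":-1.5,"ty":0,"tz":0,"yaw":0},{"grip":0,"tx":0,"ty":0,"tz":-4,"yaw":0},{"grip":0,"tx":0,"ty":0,"tz":-4,"yaw":0}]' >/dev/null;python3 st.py | cut -c1-130
python3 -m handwheel '[{"grip":0,"tx":3,"ty":4,"tz":-4,"yaw":0},{"grip":0,"tx":3,"ty":4,"tz":-3,"yaw":0},{"grip":0,"tx":3,"ty":4,"tz":-3,"yaw":0},{"grip":0,"tx":3,"ty":0,"tz":0,"yaw":0},{"grip":0,"tx":0,"ty":0,"tz":0,"yaw":0}]' >/dev/null;python3 st.py | cut -c1-130
python3 - <<'E'
from h import *
c=read_camera("top");b=c["image"];a0=cv2.imread("pics/top0.png");cv2.imwrite("pics/t9.png",b)
U=lambda i:cv2.resize(i,None,fx=4,fy=4,interpolation=cv2.INTER_CUBIC)
A=U(cv2.cvtColor(a0,6));B=U(cv2.cvtColor(b,6))
def m(n,x0,y0,x1,y1,z,R=45):
    t=A[4*y0:4*y1,4*x0:4*x1];X,Y=max(0,4*(x0-R)),max(0,4*(y0-R))
    r=cv2.matchTemplate(B[Y:4*(y1+R),X:4*(x1+R)],t,5);_,s,_,l=cv2.minMaxLoc(r)
    dx,dy=(l[0]+X)/4-x0,(l[1]+Y)/4-y0;u=((x0+x1)/2,(y0+y1)/2)
    d=cast(c,(u[0]+dx,u[1]+dy),z)-cast(c,u,z);print(n,"moved jig mm",(d@XJ*1e3).round(1),(d@YJ*1e3).round(1),"score",round(s,2))
m("jaw arm",330,190,347,209,.05);m("trigger/handle",334,235,366,273,.048);m("tab",329,228,337,241,.046)
m("block",307,184,320,205,.05,12);m("socket",345,178,360,192,.038,12);m("spare",394,194,408,210,.02,12);m("caster",324,138,346,166,.05,12);m("driver",224,202,272,268,.01,12);m("spanner",416,208,478,248,.01,12);m("jar",490,278,527,308,.07,12);m("oil",106,305,156,335,.15,12)
for n,z in(("white after",b),("white before",a0)):
    h=cv2.cvtColor(z[180:212,312:334],cv2.COLOR_BGR2HSV);w=cv2.inRange(h,(0,0,185),(180,60,255));p=cv2.findNonZero(w)
    if p is not None: q=np.array([tojig(cast(c,(x+312,y+180),.034))*1e3 for x,y in p.reshape(-1,2)]);print(n,len(p),"y range",q[:,1].min().round(1),q[:,1].max().round(1),"x",q[:,0].min().round(1),q[:,0].max().round(1))
E
```

```text
t 32.85 jig mm [-96.1  30.9  95.7] toolx in jig 0.001 -1.0 z [-0.004 -0.001 -1.   ] F jig x,y,z 0.98 0.33 0.2 w -0.0 q [ 0.14  0.4
t 33.35 jig mm [-195.2  -78.5  179.7] toolx in jig -0.006 -1.0 z [-0.    -0.003 -1.   ] F jig x,y,z 0.42 -0.58 -0.09 w -0.0 q [ 0.
jaw arm moved jig mm 0.2 -30.7 score 0.94
trigger/handle moved jig mm 1.1 3.8 score 0.43
tab moved jig mm -0.1 -31.9 score 0.77
block moved jig mm 0.6 3.0 score 0.88
socket moved jig mm 0.0 0.0 score 0.99
spare moved jig mm 0.0 0.0 score 1.0
caster moved jig mm 0.0 0.0 score 1.0
driver moved jig mm 0.0 0.0 score 0.97
spanner moved jig mm 0.0 0.0 score 1.0
jar moved jig mm 1.3 0.3 score 0.88
oil moved jig mm 0.0 0.0 score 1.0
white after 10 y range 90.3 101.6 x -43.8 13.5
white before 23 y range 87.3 96.7 x -8.0 15.6
```

The head is back 31 mm behind its starting place, at a hard stop, and no bystander has moved. I'll check the flange gap from near with the wrist camera, by numbers.

```bash
python3 -m handwheel '[{"grip":0,"tx":-4,"ty":-2.5,"tz":0,"yaw":0},{"grip":0,"tx":-4,"ty":-2.5,"tz":0,"yaw":0},{"grip":0,"tx":-4.5,"ty":-2.5,"tz":0,"yaw":0},{"grip":0,"tx":-4.5,"ty":-2.5,"tz":0,"yaw":0},{"grip":0,"tx":0,"ty":0,"tz":0,"yaw":0}]' >/dev/null
python3 -m handwheel '[{"grip":0,"tx":0,"ty":0,"tz":0,"yaw":0}]' >/dev/null;python3 st.py|cut -c1-130
python3 - <<'E'
from h import *
o=get_obs();c=read_camera("wrist");im=c["image"];cv2.imwrite("pics/w9.png",im);hs=cv2.cvtColor(im,cv2.COLOR_BGR2HSV)
ys=np.arange(74,132,1.)
for x in(-6,-2,2,6,10,14):
    uv=np.array([wproj(c,o,fromjig(x/1e3,y/1e3,.049)) for y in ys]).astype(np.float32)
    s=cv2.remap(hs,uv[None,:,0],uv[None,:,1],1)[0]
    print(x,uv[0].round(),"V",s[:,2].tolist());
    if x in(2,6):print("  S",s[:,1].tolist())
E
```

```text
t 34.0 jig mm [-96.4  96.  177.8] toolx in jig 0.004 -1.0 z [-0.002  0.    -1.   ] F jig x,y,z 0.33 -0.57 -0.2 w 0.001 q [ 0.08  0
-6 [355. 104.] V [180, 180, 180, 180, 179, 179, 181, 180, 179, 180, 178, 179, 180, 179, 180, 179, 179, 180, 179, 179, 179, 178, 179, 184, 223, 248, 248, 224, 157, 124, 132, 148, 164, 168, 170, 170, 169, 170, 172, 173, 173, 173, 173, 173, 173, 173, 170, 171, 166, 137, 83, 47, 44, 47, 45, 46, 49, 47]
-2 [355.  99.] V [184, 184, 186, 184, 185, 185, 183, 187, 186, 185, 186, 186, 185, 186, 186, 186, 184, 187, 187, 184, 186, 184, 185, 181, 222, 252, 254, 247, 199, 135, 132, 149, 165, 171, 169, 172, 171, 171, 172, 173, 173, 173, 173, 174, 173, 173, 173, 170, 162, 138, 86, 47, 45, 50, 46, 50, 50, 48]
2 [355.  93.] V [184, 185, 184, 189, 185, 184, 188, 186, 187, 185, 186, 185, 187, 186, 185, 188, 187, 187, 187, 188, 188, 186, 184, 184, 228, 253, 254, 248, 198, 133, 131, 151, 165, 171, 171, 172, 174, 175, 175, 174, 174, 174, 174, 175, 174, 172, 173, 169, 166, 144, 95, 47, 47, 49, 48, 50, 50, 51]
  S [89, 85, 86, 84, 87, 86, 86, 87, 87, 87, 88, 87, 88, 85, 87, 86, 8
[... 590 characters left out ...]
0, 12, 12, 12, 10, 12, 14, 12, 11, 12, 12, 11, 11, 12, 11, 12, 13, 12, 15, 18, 9, 9, 23, 14, 13, 17]
10 [355.  82.] V [179, 182, 181, 181, 181, 181, 181, 181, 182, 182, 181, 184, 181, 179, 180, 182, 182, 182, 180, 181, 181, 182, 182, 186, 207, 230, 239, 218, 148, 121, 136, 154, 168, 173, 171, 173, 174, 174, 173, 174, 174, 177, 174, 177, 176, 173, 174, 171, 163, 136, 87, 47, 44, 45, 49, 49, 50, 49]
14 [355.  77.] V [177, 179, 177, 175, 177, 177, 177, 175, 176, 177, 177, 175, 176, 177, 178, 178, 176, 178, 178, 176, 176, 177, 177, 174, 167, 164, 163, 139, 111, 116, 136, 155, 170, 175, 176, 176, 176, 174, 174, 173, 175, 175, 174, 176, 175, 174, 174, 170, 162, 135, 80, 46, 46, 47, 47, 47, 49, 49]
```

The white flange spans 4.5 mm (y 97.4–102), directly against the 22 mm block (102–124), so it is home within ~0.5 mm. The block stands against the facing.

```bash
python3 -c "
from station import *
print(hand_in())"
```

```text
the job is handed in; nothing more can be done
None
```

The bush is pressed home, the head is back at its rear stop and the job is handed in; no verdict was reported. It took about 34 s of the 72.

**What I did:** I pumped the trigger against the handle with the two fingers until the flange was home and nipped. I then pushed the release lever to its stop, slid the head back until it hit a hard stop (33 N on the tab), and backed off clear of everything.

**Checks that agreed:**
- **Flange:** the near view showed a 4.5 mm white flange tight against the block, so it is home within about 0.5 mm.
- **Block:** it stands in its nest, about 3 mm further towards the fixed jaw than at the start.
- **Head:** it ended about 31 mm behind its starting place.
- **Other things on the bench:** image matching found them within about 1.5 mm of where they were. Most showed no shift at all; the jar matched less surely.

**Uncertain or disagreeing:**
- **Nip force:** the gripper gives no direct reading. I inferred the squeeze (about 13.4 N) from the wrist force at which the handle finger unloaded. That gives about 16–19 N at the jaw. The arm was also leaning 4–5 N forward then, so the true nip could have been up to about 23 N, close to the 24 N limit.
- **Strokes by push alone:** two pushes on the trigger alone (20–23 N) moved the head only 2–3 mm. In the early gripped strokes the rear finger also pushed the handle forward, so part of that free travel was not from the trigger.
- **Trigger and release lever:** I did not measure either angle at the end. Image matching on the trigger and handle failed (score 0.43), and the lever's tab had simply moved back with the head.
- **Picture limit:** one view was refused because the 12 pictures were used up, so the checks after the nip were numeric only.

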